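# Load the punch demagnetiser

## Robot

A 6-joint arm with a two-finger parallel gripper is mounted at the origin on the work surface. World frame = base frame: x ahead of the robot, y to its left, z up, the work surface at z = 0. Lengths are in m, angles in rad, forces in N, time in s.
With the tool pointing down it reaches from about 0.275 to 0.85 m from the base axis. Payload 5.2 kg.
Tool frame: the origin (TCP) lies at the very end of the fingers, on their centre line; the grasp point (between the pads) lies 19 mm behind it; z points along the fingers, y is the line along which they close (so a half turn about z gives the same grasp; the last joint's range is limited). The gripper opens to 85 mm and grips with 20 to 120 N. Pads are 22 mm wide; open, the fingers measure 114 mm over their backs; the gripper's body (76 mm by 85 mm) begins 54 mm behind the grasp point. The pads swing forward as they close: fully open they stand 13 mm farther back than shut.
Start: joints at [-1.434, 0.259, 1.535, -0, 1.348, -0.203], TCP at [0.183, -0.519, 0.231] pointing down, gripper open.
Joint ranges: [-3.14, 3.14], [-0.91, 2.08], [0.19, 2.58], [-1.22, 4.36], [0.22, 2.71], [-3.12, 3.12]. Speed limits (rad/s): [2.57, 2.57, 3.14, 3.14, 3.14, 3.14].

## Interface

Orientations are given as a 3x3 rotation matrix whose columns are the frame's x, y, z axes.
In Python, from bench import status, vision, ctrl, silhouettes gives the robot as it stands.
- The arm moves only by the tool carry_out, never from a script. Its argument "moves" is text: rows parted by semicolons, each of 4 numbers parted by spaces: the shift along the tool's x, y, z as a fraction of full scale, then the turn about the tool's z as a fraction of full scale. In form: dx dy dz turn; .... A call has 1 to 20 rows; each row is the pose to reach, as a shift and turn from the pose commanded when the call began, along the tool's axes at that moment; what a row does not reach only later rows make up. Full scale, the value 1, is 0.5 m for a shift and 120 degrees for a turn. A row lasts 1/10 s, in which the tool goes at most 50 mm and 8.59 degrees, less where a joint would pass 70% of its speed; a pose out of reach is approached as far as the arm can. A call with a number of a shift or a turn outside -1 to 1 is refused whole. A call with a gripper value outside its range is refused whole. "jaw" is the opening, from -1 (shut) to 1 (fully open), so that 0 is half open, set as the call begins (left out, the last holds). The fingers move at their own pace and stop on an object; "newtons" is the grip in N (left out, the last holds). Time passes only in rows, so rows that repeat a pose let the fingers close. It gives the time, the measured TCP pose, the force, the opening and the grip force at its end, in the units of the state.
- status.read_state(): the state, without advancing time (a new reading comes with each control period).
- vision.read_camera(name): name is "side" or "top" or "wrist"; returns a dict with "img" (384x512x3 uint8, red, green, blue), "camera_matrix" (3x3 intrinsics, pixels), "R" (3x3) and "t" (3): a world point X has camera coordinates R X + t; the wrist camera has in their place "T_tool_cam" (4x4, takes a point from camera to tool coordinates, whose origin is the TCP and whose axes are the flange's). Camera axes: x right, y down, z forward; pixel columns grow to the right and rows downward; lengths in m; the calibration is good to about 2 mm. A picture is of the moment at which its call begins: read the wrist's pose just before it. There is no depth.
- ctrl.job_done(): hands the job in; it is judged then, once.
Trained networks look in a picture, given as the dict that the camera call returned (one of the last four; its "shot" number tells which), for a name from the list of things; names that differ only in an ending like _2 or _b are one class to them, and where a whole thing is asked for, a point or a joint stands for the part that bears it (a point fixed in the world has none). Each returns a list of dicts, best first, with "conf" (0 to 1); they miss things now and then, are a little off and sometimes report something else, mostly with a low value. They report only what shows in the picture. A call takes as long as a camera call. They do not tell look-alikes from the thing itself.
- silhouettes(picture, target): "region" (384x512 bool, what is visible of it) and "extent" ([left, top, width, height] in pixels, round what is visible of it).
The state is a dict: "time": time; "q": joint angles; "qd": joint speeds; "joint_torque": joint torques, N m; "position": TCP position; "tool_rot": TCP orientation; "wrist_force": force on the tool from outside, world axes, zero at the start; "wrist_torque": the same for the moment, N m; "gripper_width": opening from 0.0 (shut) to 1.0 (fully open); "grasp_force": force on a finger pad.
Only numpy, scipy, OpenCV 4.12 (cv2) and the standard library are available. Lean on these libraries where they do the work, as an engineer would, in place of code of your own. Each camera call takes 0.05 s, during which the arm holds its last target. There are 200 camera calls.

## Task

Demagnetise the punches: first turn the demagnetiser's dial to the blue standby mark, then stand every punch that lies on the bench point down in a bore of its own, fully home and upright; use the fixed turning bar to swing them upright in the fingers. With all of them standing, turn the dial to the orange run mark and let go; leave the collar, the hammer and the oil bottle where they are.

Things in the scene. Friction and masses are not known exactly. Their poses are not given: they have to be found in the camera images.
- punch1: octagonal steel punch, 14 mm across flats, 130 mm long, 0.16 kg. Origin mid-length on its axis (7 mm up when lying), x along it towards the point, whose last 12 mm taper to an 8 mm flat tip; the last 22 mm of the butt is painted yellow. Balances at the origin. Lies flat on the bench at the start; may be absent. In a 25 N pinch it is held, yet turns about the pinch line if pushed near its end
- punch2: octagonal steel punch, 14 mm across flats, 130 mm long, 0.16 kg. Origin mid-length on its axis (7 mm up when lying), x along it towards the point, whose last 12 mm taper to an 8 mm flat tip; the last 22 mm of the butt is painted yellow. Balances at the origin. Lies flat on the bench at the start; may be absent. In a 25 N pinch it is held, yet turns about the pinch line if pushed near its end
- punch3: octagonal steel punch, 14 mm across flats, 130 mm long, 0.16 kg. Origin mid-length on its axis (7 mm up when lying), x along it towards the point, whose last 12 mm taper to an 8 mm flat tip; the last 22 mm of the butt is painted yellow. Balances at the origin. Lies flat on the bench at the start; may be absent. In a 25 N pinch it is held, yet turns about the pinch line if pushed near its end
- punch1_point (a point): centre of the 8 mm tip face of punch1, 65 mm from its origin along +x
- punch2_point (a point): centre of the 8 mm tip face of punch2, 65 mm from its origin along +x
- punch3_point (a point): centre of the 8 mm tip face of punch3, 65 mm from its origin along +x
- demag: bench demagnetiser, fixed: red block 160 x 230 x 55 mm (its x, y, z), origin at the centre of its underside on the bench, z up. Four brass-rimmed bores open on its top at one end (-y), a black three-position dial at the other end (+y), with 18 x 11 mm blue, orange and white mark patches around it
- socket1 (a point): centre of the mouth of bore 1 on the top face, 55 mm above the bench, at x -35, y -70 mm in the demagnetiser's frame: round blind bore 19 mm wide, 40 mm deep with a flat floor, rim chamfered 1.5 mm
- socket2 (a point): centre of the mouth of bore 2 on the top face, 55 mm above the bench, at x 35, y -70 mm in the demagnetiser's frame: round blind bore 19 mm wide, 40 mm deep with a flat floor, rim chamfered 1.5 mm
- socket3 (a point): centre of the mouth of bore 3 on the top face, 55 mm above the bench, at x -35, y 0 mm in the demagnetiser's frame: round blind bore 19 mm wide, 40 mm deep with a flat floor, rim chamfered 1.5 mm
- socket4 (a point): centre of the mouth of bore 4 on the top face, 55 mm above the bench, at x 35, y 0 mm in the demagnetiser's frame: round blind bore 19 mm wide, 40 mm deep with a flat floor, rim chamfered 1.5 mm
- dial (a joint): dial angle in rad, growing clockwise seen from above. It clicks into three detents: -0.7 at the blue mark (standby), 0 at the orange mark (run), +0.7 at the white mark (boost); end stops at -0.82 and +0.82. It snaps to the nearer one; needs under 0.1 N m. At 0 the pointer looks along the demagnetiser's -x; at q it looks along (-cos q, sin q) in the demagnetiser's x, y
- dial_grip (a point): point on the dial's vertical axis at the height to grip, at x 0, y 78 mm in the demagnetiser's frame and 89 mm above the bench. The dial has a 52 mm disc 8 mm thick with an upright bar grip across it, 52 mm long, 14 mm thick, its top 99 mm above the bench; the point's x axis runs along the bar, the white pointer line is on its -x half. Pinch the bar across its 14 mm
- turnbar: fixed steel turning bar: a level round bar 12 mm in diameter on two yellow posts 14 mm thick, 150 mm apart, each on a 40 mm foot 6 mm high. Origin on the bench under the bar's middle; the bar runs along its y axis, free underneath. A punch held level with its point end under the bar is swung point-down in the fingers by carrying it up and over the bar
- bar_mid (a point): middle of the bar, on its axis, 85 mm above the bench
- collar: bystander: loose galvanised duct collar, 100 mm across (105 over the bead), 70 mm high, origin at the centre of its underside
- hammer: bystander: loose hammer 260 mm long, lying, origin under its middle
- oilcan: bystander: loose green oil bottle, 56 mm across, 130 mm high, origin at the centre of its underside
Things that resemble listed ones, but are neither listed nor needed, are in the scene too. What is shaped like the punch3 but green or red is not meant.

How it is judged:
On the way, in this order (a step that is already met when the one before it is completed fails the run):
1. the dial is turned to the blue standby mark (value of joint dial between -0.85 and -0.55 rad), for 0.3 s.
2. a punch, off the bench, is pressed against the turning bar (((contact force between punch1 and turnbar above 0.3 N and height (world z) of punch1 above 0.03 m) or (contact force between punch2 and turnbar above 0.3 N and height (world z) of punch2 above 0.03 m) or (contact force between punch3 and turnbar above 0.3 N and height (world z) of punch3 above 0.03 m))), for 0.1 s.
3. with the dial on standby, every punch stands point down in a bore, fully home (all of step 1 and angle between the x axis of each of punch1, punch2, punch3 and the z axis of demag, either way round below 0.2 rad and z of each of punch1_point, punch2_point, punch3_point in the frame of demag below 0.022 m and (horizontal distance between punch1_point and socket1 below 0.009 m or horizontal distance between punch1_point and socket2 below 0.009 m or horizontal distance between punch1_point and socket3 below 0.009 m or horizontal distance between punch1_point and socket4 below 0.009 m) and (horizontal distance between punch2_point and socket1 below 0.009 m or horizontal distance between punch2_point and socket2 below 0.009 m or horizontal distance between punch2_point and socket3 below 0.009 m or horizontal distance between punch2_point and socket4 below 0.009 m) and (horizontal distance between punch3_point and socket1 below 0.009 m or horizontal distance between punch3_point and socket2 below 0.009 m or horizontal distance between punch3_point and socket3 below 0.009 m or horizontal distance between punch3_point and socket4 below 0.009 m) and linear speed of each of punch1, punch2, punch3 below 0.02 m/s), for 0.3 s.
At the end, for the whole second after the job is handed in: The dial rests on the orange run mark (within 0.15 rad) and every punch present stands point down in a bore of the demagnetiser: within 0.2 rad of upright, its tip within 7 mm of the bore's floor and 9 mm of the bore's axis, at rest (value of joint dial between -0.15 and 0.15 rad and velocity of joint dial between -0.05 and 0.05 rad/s and angle between the x axis of each of punch1, punch2, punch3 and the z axis of demag, either way round below 0.2 rad and z of each of punch1_point, punch2_point, punch3_point in the frame of demag below 0.022 m and (horizontal distance between punch1_point and socket1 below 0.009 m or horizontal distance between punch1_point and socket2 below 0.009 m or horizontal distance between punch1_point and socket3 below 0.009 m or horizontal distance between punch1_point and socket4 below 0.009 m) and (horizontal distance between punch2_point and socket1 below 0.009 m or horizontal distance between punch2_point and socket2 below 0.009 m or horizontal distance between punch2_point and socket3 below 0.009 m or horizontal distance between punch2_point and socket4 below 0.009 m) and (horizontal distance between punch3_point and socket1 below 0.009 m or horizontal distance between punch3_point and socket2 below 0.009 m or horizontal distance between punch3_point and socket3 below 0.009 m or horizontal distance between punch3_point and socket4 below 0.009 m) and linear speed of each of punch1, punch2, punch3 below 0.02 m/s); the robot touches nothing.
It fails at once if the duct collar is moved more than 40 mm (distance of collar from where it was at the start of the episode above 0.04 m).
It fails at once if the hammer is moved more than 40 mm (distance of hammer from where it was at the start of the episode above 0.04 m).
It fails at once if the oil bottle is moved more than 40 mm (distance of oilcan from where it was at the start of the episode above 0.04 m).
Of punch1, punch2, punch3 only 2 to 3 are there at a start; the rules pass over those that are not, and their reading is None.
At some moment in a run one of punch1, punch2, punch3 may be knocked a few centimetres aside while the robot is not near it.
Once in a run the grip may slacken for a moment while it holds something.
It also fails if it takes over 210 s, if anything falls off the work surface, if the arm or the gripper's body presses on something with over 40 N, if the wrist force passes 120 N, or if a joint passes its speed limit or range.

## Working session

There is one attempt and no reset: what is moved stays moved. The work goes in short steps, Python scripts to look and compute and a tool call to move; the robot and the scene stay as the last step left them, time stands still between calls to the robot, and variables do not carry over. Pictures are saved under pics/ and viewed, at most 14 in all, crops included, and the job is handed in when it is done.

Besides the shell and the picture viewer there is one more tool, called after "Emit:" as a command line: name --argument value ..., lists and objects as JSON in quotes. carry_out: Moves the arm, as the interface text tells. Shift numbers are shares of 0.5 m and turn numbers shares of 120 degrees, none past 1 either way. Its arguments: {"type":"object","properties":{"moves":{"type":"string"},"jaw":{"type":"number"},"newtons":{"type":"number"}},"required":["moves"]}

```bash
mkdir -p pics; ls; cat > h.py <<'E'
import numpy as np, cv2
from bench import status, vision, ctrl, silhouettes
def cam(n):
    s=status.read_state(); p=vision.read_camera(n)
    if n=="wrist":
        T=np.eye(4);T[:3,:3]=np.array(s["tool_rot"]);T[:3,3]=s["position"]
        W=T@np.array(p["T_tool_cam"]); p["Rw"]=W[:3,:3];p["c"]=W[:3,3]
    else:
        R=np.array(p["R"]);p["Rw"]=R.T;p["c"]=-R.T@np.array(p["t"])
    return p
def ray(p,uv,z):
    K=np.array(p["camera_matrix"]);d=p["Rw"]@np.linalg.inv(K)@np.array([uv[0],uv[1],1.])
    return p["c"]+d*(z-p["c"][2])/d[2]
def proj(p,X):
    x=np.array(p["camera_matrix"])@(p["Rw"].T@(np.array(X)-p["c"]));return x[:2]/x[2]
def save(p,name,box=None,k=1):
    im=p["img"][:,:,::-1]
    if box: l,t,w,h=box; im=im[t:t+h,l:l+w]
    cv2.imwrite("pics/"+name,cv2.resize(im,None,fx=k,fy=k,interpolation=cv2.INTER_CUBIC))
E
python3 - <<'E'
from h import *
p=cam("top");save(p,"top0.png",k=1.5);print(p["c"],p["Rw"])
for n in ["punch1","demag","dial","turnbar","collar","hammer","oilcan"]:
    for d in silhouettes(p,n)[:5]:
        e=d["extent"];print(n,round(d["conf"],2),np.round(e),ray(p,(e[0]+e[2]/2,e[1]+e[3]/2),0.0).round(3))
q=cam("side");save(q,"side0.png",k=1.5)
E
```

```text
pics
[ 0.36871735 -0.03821637  1.37521076] [[-0.00833526 -0.9862637   0.16496801]
 [-0.99996076  0.00871621  0.00158544]
 [-0.00300156 -0.16494832 -0.98629764]]
punch1 0.74 [205. 228.  26.  42.] [0.418 0.062 0.   ]
punch1 0.59 [159. 186.  26.  34.] [0.552 0.198 0.   ]
punch1 0.59 [113. 254.  49.   8.] [0.393 0.293 0.   ]
punch1 0.53 [130. 180.  21.  36.] [0.567 0.29  0.   ]
demag 0.77 [292. 180.  85.  67.] [ 0.518 -0.278  0.   ]
dial 0.83 [297. 199.  22.  24.] [ 0.524 -0.201  0.   ]
turnbar 0.88 [194. 189.  65.  21.] [0.56  0.036 0.   ]
turnbar 0.42 [290. 180.  91.  68.] [ 0.514 -0.279  0.   ]
collar 0.7 [132. 106.  38.  44.] [0.778 0.266 0.   ]
hammer 0.66 [294. 181.  84.  63.] [ 0.519 -0.28   0.   ]
hammer 0.65 [204. 124.  87.  33.] [ 0.739 -0.025  0.   ]
oilcan 0.82 [377. 158.  24.  24.] [ 0.645 -0.443  0.   ]
```

View pics/top0.png

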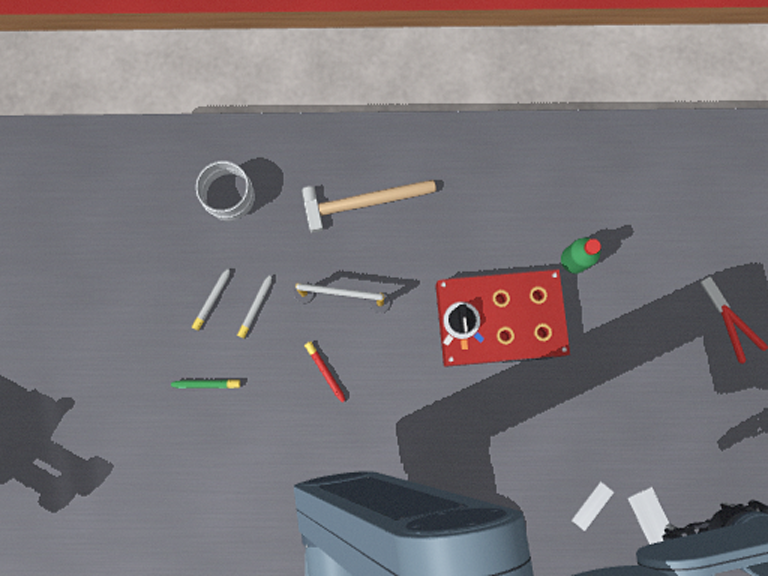

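View pics/side0.png

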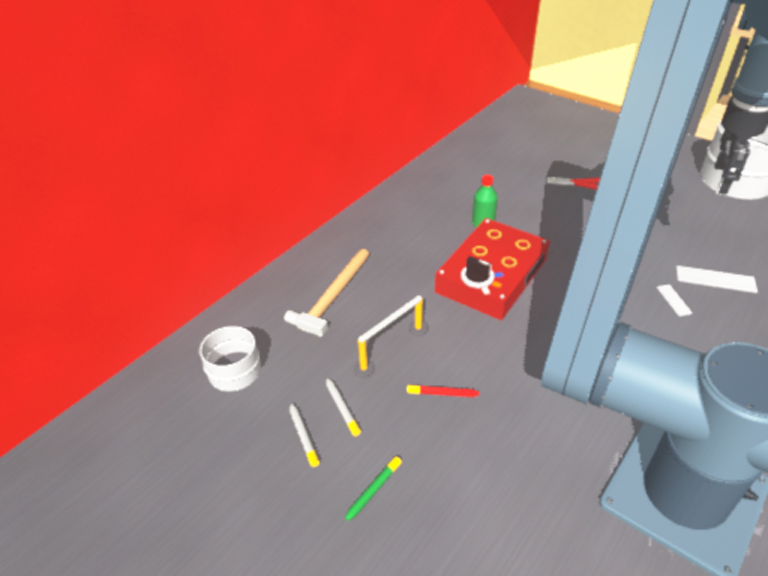

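The top view (1.5x) shows two steel punches at (213,300) and (256,307), points up-image, plus green and red decoys. The bar runs from (297,287) to (383,298). The demagnetiser's bores are at (501,298), (538,295), (505,335) and (543,331), and its dial at (462,320).

```bash
cat >> h.py <<'E'
def blobs(p,lo,hi,amin=3,box=None):
    hsv=cv2.cvtColor(p["img"],cv2.COLOR_RGB2HSV);m=cv2.inRange(hsv,np.array(lo),np.array(hi))
    if box is not None:
        mm=np.zeros_like(m);l,t,w,h=box;mm[t:t+h,l:l+w]=1;m=m*mm
    n,l,s,c=cv2.connectedComponentsWithStats(m)
    return [(c[i],s[i]) for i in range(1,n) if s[i][4]>=amin]
def fitdemag(uvz):  # list of (local xyz, world xy)
    L=np.array([a[:2] for a,_ in uvz]);W=np.array([w[:2] for _,w in uvz])
    z=(L-L.mean(0))@[1,1j];v=(W-W.mean(0))@[1,1j];th=np.angle(np.vdot(z,v))
    R=np.array([[np.cos(th),-np.sin(th)],[np.sin(th),np.cos(th)]]);o=W.mean(0)-R@L.mean(0)
    return o,th,R,np.linalg.norm(W-(L@R.T+o),axis=1)
def seg(p,region,z):
    # axis endpoints (world) of an elongated region, at height z
    ys,xs=np.nonzero(region);P=np.array([ray(p,(x,y),z)[:2] for x,y in zip(xs,ys)])
    (c,wh,a)=cv2.minAreaRect((P*1000).astype(np.float32))
    B=cv2.boxPoints((c,wh,a))/1000
    if np.linalg.norm(B[0]-B[1])>np.linalg.norm(B[1]-B[2]): e=[(B[1]+B[2])/2,(B[0]+B[3])/2]
    else: e=[(B[0]+B[1])/2,(B[2]+B[3])/2]
    return np.array(e)
E
python3 - <<'E'
from h import *
p=cam("top")
uv=np.array([[543,331],[505,335],[538,295],[501,298]])/1.5
# refine: brass ring pixels near
loc=[(-.035,-.07,.055),(-.035,0,.055),(.035,-.07,.055),(.035,0,.055)]
hsv=cv2.cvtColor(p["img"],cv2.COLOR_RGB2HSV)
L=[]
for a,u in zip(loc,uv):
    x,y=u.round().astype(int);w=hsv[y-9:y+10,x-9:x+10]
    m=(w[:,:,0]>10)&(w[:,:,0]<30)&(w[:,:,1]>80)&(w[:,:,2]>80)
    yy,xx=np.nonzero(m); e=cv2.minEnclosingCircle(np.c_[xx,yy].astype(np.float32))
    c=np.array(e[0])+[x-9,y-9]; L.append((a,ray(p,c,.055)));print(c,e[1],len(xx),L[-1][1].round(4))
o,th,R,r=fitdemag(L);print("demag",o,th,r)
print("dial",o+R@[0,.078])
for s in silhouettes(p,"punch1")[:6]:
    e=seg(p,s["region"],.007)
    ends=[]
    for w in e:
        v=proj(p,[*(w+(e.mean(0)-w)*.15),.01]).round().astype(int);ends.append(hsv[v[1],v[0]].tolist())
    print(s["conf"],e.round(4).tolist(),"len",np.linalg.norm(e[0]-e[1]).round(3),ends)
for s in silhouettes(p,"turnbar")[:1]:print("bar",seg(p,s["region"],.085))
# bar ends: bright grey line
E
```

```text
[361.55882359 221.1617651 ] 5.85498046875 63 [ 0.4885 -0.342   0.055 ]
[336.514925   223.23134327] 5.791693210601807 63 [ 0.4833 -0.2721  0.055 ]
[358.5 196.5] 5.700977325439453 61 [ 0.5579 -0.3366  0.055 ]
[333.5 198.5] 5.700977325439453 61 [ 0.5528 -0.2662  0.055 ]
demag [ 0.51793887 -0.26933744] 0.07647586275140317 [0.00019472 0.00024919 0.00034854 0.00042103]
dial [ 0.51197957 -0.19156542]
0.78 [[0.39959999918937683, 0.22939999401569366], [0.40070000290870667, 0.3580999970436096]] len 0.129 [[25, 134, 237], [68, 135, 168]]
0.52 [[0.6176999807357788, 0.25600001215934753], [0.5051000118255615, 0.3165999948978424]] len 0.128 [[96, 7, 192], [25, 134, 233]]
0.51 [[0.6065999865531921, 0.1736000031232834], [0.4909999966621399, 0.2290000021457672]] len 0.128 [[90, 4, 192], [25, 133, 242]]
0.48 [[0.3668999969959259, 0.03200000151991844], [0.4740999937057495, 0.09870000183582306]] len 0.126 [[1, 161, 225], [25, 127, 242]]
bar [[ 0.5399436  -0.05742858]
 [ 0.56221104  0.11674571]]
```

```bash
cat >> h.py <<'E'
def to(x,y,z,yaw_y=None):
    """print fractions from present measured pose to target TCP; yaw_y = world angle of tool y axis (mod pi)"""
    s=status.read_state();R=np.array(s["tool_rot"]);d=R.T@(np.array([x,y,z])-s["position"])/.5
    out="frac %s"%d.round(3)
    if yaw_y is not None:
        v=R.T@np.array([np.cos(yaw_y),np.sin(yaw_y),0]);a=np.arctan2(-v[0],v[1])
        a=(a+np.pi/2)%np.pi-np.pi/2
        out+=" turn %.3f (deg %.1f) q6 %.2f"%(np.degrees(a)/120,np.degrees(a),s["q"][5])
    print(out,"rows>=%.1f"%(np.linalg.norm(d)*10))
E
python3 - <<'E'
from h import *
s=status.read_state();print(np.round(s["tool_rot"],3),s["position"],s["q"],s["time"])
to(.512,-.1916,.231,np.pi/2+.0765)
p=cam("top")
for u in [(198,191.3),(255.3,198.7)]: print(ray(p,u,.085))
save(p,"crop1.png",(280,170,110,80),6)
E
```

```text
[[ 0.943  0.333  0.   ]
 [ 0.333 -0.943 -0.   ]
 [ 0.     0.    -1.   ]] [ 0.18334879 -0.51854408  0.23133237] [-1.43378879e+00  2.58546545e-01  1.53501534e+00  2.39096438e-05
  1.34798220e+00 -2.02819875e-01] 0.6
frac [ 0.838 -0.397  0.001] turn 0.126 (deg 15.1) q6 -0.20 rows>=9.3
[0.57191818 0.11103381 0.085     ]
[ 0.54997185 -0.04650835  0.085     ]
```

View pics/crop1.png

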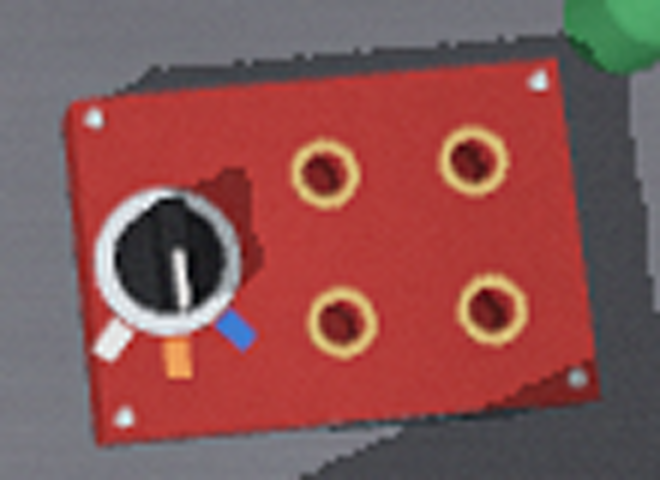

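The dial stands at orange: its pointer is at (183,280) and the orange mark at (177,355) in the crop. I'll go and grip it.

Emit:
carry_out --moves "0.838 -0.397 0 0.126;0.838 -0.397 0 0.126;0.838 -0.397 0 0.126;0.838 -0.397 0 0.126;0.838 -0.397 0 0.126;0.838 -0.397 0 0.126;0.838 -0.397 0 0.126;0.838 -0.397 0 0.126;0.838 -0.397 0 0.126;0.838 -0.397 0 0.126;0.838 -0.397 0 0.126;0.838 -0.397 0 0.126;0.838 -0.397 0.06 0.126;0.838 -0.397 0.12 0.126;0.838 -0.397 0.18 0.126;0.838 -0.397 0.24 0.126;0.838 -0.397 0.28 0.126;0.838 -0.397 0.31 0.126;0.838 -0.397 0.322 0.126;0.838 -0.397 0.322 0.126" --jaw 0.2 --newtons 25

```text
time: 2.65
position: [0.511, -0.1928, 0.0698]
tool_rot: [[0.997, 0.074, -0.002], [0.074, -0.997, 0.001], [-0.001, -0.001, -1.0]]
wrist_force: [0.0, -0.4, 0.9]
gripper_width: 0.601
grasp_force: 0.0
```

Emit:
carry_out --moves "0 0 0 0;0 0 0 0;0 0 0 0;0 0 0 0;0 0 0 0;0 0 0 0;0 0 0 0;0 0 0 -0.05;0 0 0 -0.1;0 0 0 -0.15;0 0 0 -0.2;0 0 0 -0.25;0 0 0 -0.3;0 0 0 -0.335;0 0 0 -0.345;0 0 0 -0.345;0 0 0 -0.345;0 0 0 -0.345" --jaw -1

```text
time: 4.45
position: [0.5128, -0.1902, 0.0716]
tool_rot: [[0.698, 0.717, 0.001], [0.717, -0.698, 0.002], [0.002, -0.0, -1.0]]
wrist_force: [0.0, 6.7, 5.4]
gripper_width: 0.162
grasp_force: 28.0
```

Emit:
carry_out --moves "0 0 0 0;0 0 0 0;0 0 0 0;0 0 0 0;0 0 -0.08 0;0 0 -0.16 0;0 0 -0.24 0;0 0 -0.36 0;0 0 -0.36 0;0 0 -0.36 0" --jaw 0.2

```text
time: 5.45
position: [0.5133, -0.1926, 0.2528]
tool_rot: [[0.698, 0.716, 0.005], [0.716, -0.698, -0.003], [0.001, 0.005, -1.0]]
wrist_force: [-0.3, 0.3, -0.6]
gripper_width: 0.603
grasp_force: 0.0
```

```bash
python3 - <<'E'
from h import *
s=status.read_state();print(s["position"],s["q"],s["time"])
q=cam("side");save(q,"side1.png",(230,80,282,290),2)
print(q["c"])
for st in silhouettes(q,"punch1")[:6]:
    e=seg(q,st["region"],.007);print(st["conf"],e.round(4).tolist())
E
```

```text
[ 0.51333151 -0.19258056  0.25280443] [-5.62346203e-01  2.38539570e-01  1.50856718e+00 -8.64847808e-05
  1.38897519e+00  2.10093229e-01] 5.45
[0.05221034 0.67180843 0.9216971 ]
0.73 [[0.40220001339912415, 0.22789999842643738], [0.4018999934196472, 0.35839998722076416]]
0.65 [[0.6218000054359436, 0.2572999894618988], [0.5034999847412109, 0.3203999996185303]]
0.65 [[0.6104999780654907, 0.17319999635219574], [0.4878999888896942, 0.23250000178813934]]
0.55 [[0.36649999022483826, 0.03200000151991844], [0.47690001130104065, 0.10019999742507935]]
```

View pics/side1.png

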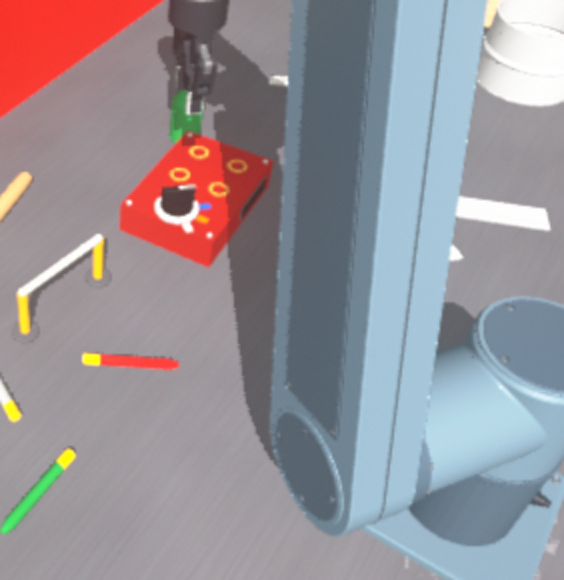

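The side view shows the dial bar swung round at (180,196), and no third steel punch near the base. I'll confirm the dial with the wrist camera, then go to the nearer punch.

```bash
python3 - <<'E'
from h import *
p=cam("wrist");save(p,"wr1.png")
to(.531,.2105,.16,np.radians(64.4))
E
```

```text
frac [ 0.603 -0.532  0.178] turn 0.595 (deg 71.3) q6 0.21 rows>=8.2
```

View pics/wr1.png

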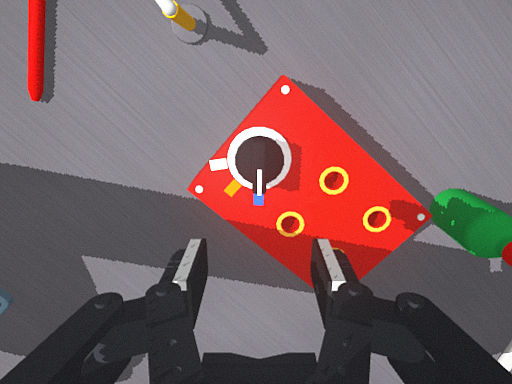

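The pointer lies on the blue patch at (259,199), so standby is set. Next I'll move above the nearer punch.

Emit:
carry_out --moves "0.603 -0.532 0.05 -0.906;0.603 -0.532 0.05 -0.906;0.603 -0.532 0.05 -0.906;0.603 -0.532 0.05 -0.906;0.603 -0.532 0.05 -0.906;0.603 -0.532 0.05 -0.906;0.603 -0.532 0.05 -0.906;0.603 -0.532 0.05 -0.906;0.603 -0.532 0.05 -0.906;0.603 -0.532 0.1 -0.906;0.603 -0.532 0.178 -0.906;0.603 -0.532 0.178 -0.906;0.603 -0.532 0.178 -0.906;0.603 -0.532 0.178 -0.906;0.603 -0.532 0.178 -0.906;0.603 -0.532 0.178 -0.906" --jaw 0

```text
time: 7.2
position: [0.5318, 0.2097, 0.1607]
tool_rot: [[-0.901, 0.433, -0.001], [0.433, 0.901, -0.0], [0.001, -0.001, -1.0]]
wrist_force: [-0.0, -0.4, 0.9]
gripper_width: 0.497
grasp_force: 0.0
```

```bash
cat >> h.py <<'E'
def punches(n):
    p=cam(n);hsv=cv2.cvtColor(p["img"],cv2.COLOR_RGB2HSV);out=[]
    for s in silhouettes(p,"punch1")[:6]:
        if s["conf"]<.3: continue
        e=seg(p,s["region"],.007);hs=[]
        m=s["region"]&(hsv[:,:,1]>70);col=np.median(hsv[m][:,0]) if m.sum()>5 else -1
        sat=np.median(hsv[s["region"]][:,1])
        if m.sum()>5:
            ys,xs=np.nonzero(m);b=ray(p,(xs.mean(),ys.mean()),.01)[:2]
            if np.linalg.norm(e[0]-b)<np.linalg.norm(e[1]-b): e=e[::-1]
        u=(e[0]-e[1]);L=np.linalg.norm(u);u/=L
        print("conf %.2f point %s butt %s L %.3f sat %d hue %d ang %.1f"%(s["conf"],e[0].round(4),e[1].round(4),L,sat,col,np.degrees(np.arctan2(u[1],u[0]))))
        out.append((e,u,sat))
    return p,out
E
python3 - <<'E'
from h import *
p,o=punches("wrist");save(p,"wr2.png");s=status.read_state();print(s["position"],s["q"])
punches("top")
E
```

```text
conf 0.94 point [0.4018 0.2806] butt [0.401  0.2312] L 0.049 sat 235 hue 29 ang 89.0
conf 0.89 point [0.4776 0.1038] butt [0.3687 0.0351] L 0.129 sat 234 hue 1 ang 32.2
conf 0.88 point [0.6086 0.1759] butt [0.4898 0.2318] L 0.131 sat 6 hue 29 ang -25.2
conf 0.69 point [0.6203 0.2579] butt [0.5059 0.3192] L 0.130 sat 7 hue 28 ang -28.2
[0.53201546 0.20976912 0.16120592] [ 1.80606846e-01  3.52500118e-01  1.58217051e+00 -2.09188759e-05
  1.20705181e+00 -9.43314918e-01]
conf 0.64 point [0.6061 0.1725] butt [0.4904 0.2277] L 0.128 sat 7 hue 25 ang -25.5
conf 0.57 point [0.365  0.0305] butt [0.4767 0.1004] L 0.132 sat 156 hue 1 ang -148.0
conf 0.54 point [0.5349 0.3019] butt [0.5036 0.3166] L 0.035 sat 119 hue 25 ang -25.1
```

View pics/wr2.png

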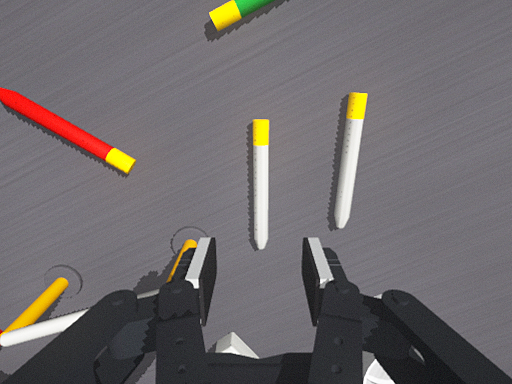

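Emit:
carry_out --moves "0.004 0.004 0.08 0;0.004 0.004 0.16 0;0.004 0.004 0.22 0;0.004 0.004 0.27 0;0.004 0.004 0.3 0;0.004 0.004 0.316 0;0.004 0.004 0.316 0;0.004 0.004 0.316 0"

```text
time: 8.2
position: [0.5318, 0.2126, 0.0041]
tool_rot: [[-0.902, 0.431, 0.001], [0.431, 0.902, 0.0], [-0.001, 0.001, -1.0]]
wrist_force: [0.2, 0.0, 0.7]
gripper_width: 0.501
grasp_force: 0.0
```

Emit:
carry_out --moves "0 0 0 0;0 0 0 0;0 0 0 0;0 0 0 0;0 0 0 0;0 0 0 0;0 0 0 0;0 0 -0.01 0;0 0 -0.04 0;0 0 -0.1 0;0 0 -0.12 0;0 0 -0.12 0" --jaw -1 --newtons 25

```text
time: 9.4
position: [0.5324, 0.2128, 0.065]
tool_rot: [[-0.902, 0.431, 0.004], [0.431, 0.902, 0.001], [-0.003, 0.002, -1.0]]
wrist_force: [0.0, -0.6, -0.9]
gripper_width: 0.152
grasp_force: 26.5
```

```bash
python3 - <<'E'
from h import *
p,o=punches("wrist");save(p,"wr3.png")
q=cam("side")
for st in silhouettes(q,"punch1")[:6]: print(st["conf"],np.round(st["extent"]),seg(q,st["region"],.06).round(4).tolist())
b=silhouettes(cam("top"),"turnbar")[0];print(b["extent"])
E
```

```text
conf 0.81 point [0.6212 0.2574] butt [0.5054 0.3197] L 0.132 sat 8 hue 28 ang -28.2
conf 0.72 point [0.4335 0.0764] butt [0.4782 0.1047] L 0.053 sat 245 hue 22 ang -147.6
conf 0.66 point [0.6485 0.1582] butt [0.5028 0.2284] L 0.162 sat 11 hue 29 ang -25.7
conf 0.54 point [0.4072 0.2315] butt [0.4103 0.2379] L 0.007 sat 234 hue 23 ang -115.6
0.73 [275. 259.  44.   7.] [[0.35089999437332153, 0.06970000267028809], [0.4494999945163727, 0.13259999454021454]]
0.56 [228. 307.  40.  40.] [[0.38339999318122864, 0.2558000087738037], [0.38019999861717224, 0.3765000104904175]]
0.51 [192. 269.  22.  43.] [[0.588699996471405, 0.2809999883174896], [0.47870001196861267, 0.3398999869823456]]
[289.0, 180.4, 91.5, 63.2]
```

View pics/wr3.png

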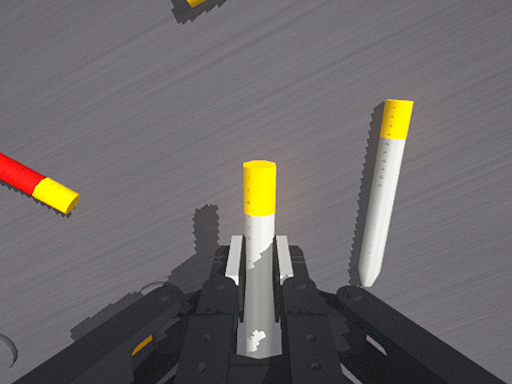

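The punch is level in the fingers, with its yellow butt at (259,190). Next I'll refine the bar line and plan the swing.

```bash
python3 - <<'E'
from h import *
p=cam("top")
im=p["img"].astype(int);g=im.min(2);m=np.zeros_like(g,bool);m[183:208,190:268]=g[183:208,190:268]>150
ys,xs=np.nonzero(m);print(len(xs),xs.min(),xs.max())
vx,vy,x0,y0=cv2.fitLine(np.c_[xs,ys].astype(np.float32),cv2.DIST_HUBER,0,.01,.01).ravel()
d=np.abs((xs-x0)*vy-(ys-y0)*vx);ok=d<3;print(d[ok].max(),ok.sum())
a=xs[ok].min()-.5;b=xs[ok].max()+.5
A=ray(p,(a,y0+(a-x0)*vy/vx),.088);B=ray(p,(b,y0+(b-x0)*vy/vx),.088)
M=(A+B)/2;D=A-B;ang=np.arctan2(D[1],D[0]);print(A,B,np.linalg.norm(D),"mid",M,"ang",np.degrees(ang))
q=cam("side");print("side px of mid",proj(q,[M[0],M[1],.085]),proj(q,[A[0],A[1],.085]),proj(q,[B[0],B[1],.085]));save(q,"side2.png",(150,150,200,160),4)
bx=np.array([np.sin(ang),-np.cos(ang)])
for rel,z in [((-.110,0),.057)]:
    w=M[:2]+bx*rel[0];print(w);to(w[0],w[1],z,ang)
to(.45,.16,.057)
E
```

```text
183 199 254
1.9867767995519898 183
[0.57283628 0.10932714 0.088     ] [ 0.55119647 -0.04431367  0.088     ] 0.15515727949712033 mid [0.56201638 0.03250674 0.088     ] ang 81.98280899780997
side px of mid [261.94111722 211.5801808 ] [241.61751951 226.04069326] [280.95515844 198.05143536]
[0.45309149 0.04784846]
frac [-0.002 -0.364  0.011] turn -0.146 (deg -17.5) q6 -0.94 rows>=3.6
frac [ 0.1   -0.164  0.011] rows>=1.9
```

View pics/side2.png

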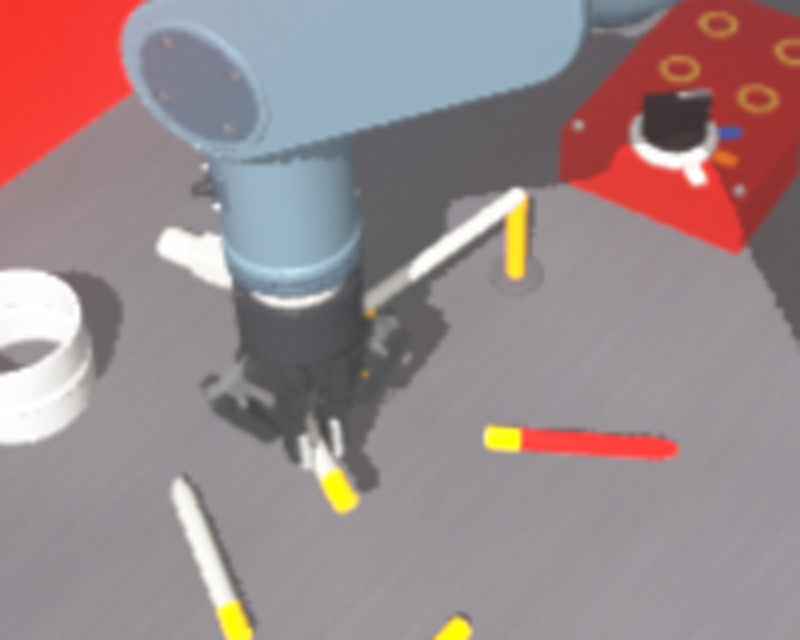

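The bar's projected end matches the picture at (520,190). Moving to just in front of the bar.

Emit:
carry_out --moves "0.05 -0.08 0.011 0;0.1 -0.164 0.011 0;0.07 -0.22 0.011 -0.05;0.04 -0.28 0.011 -0.1;0.02 -0.33 0.011 -0.146;-0.002 -0.364 0.011 -0.146;-0.002 -0.364 0.011 -0.146;-0.002 -0.364 0.011 -0.146"

```text
time: 10.6
position: [0.4536, 0.0477, 0.0577]
tool_rot: [[-0.99, 0.141, -0.0], [0.141, 0.99, 0.0], [0.0, 0.0, -1.0]]
wrist_force: [-0.9, 0.6, -2.1]
gripper_width: 0.153
grasp_force: 26.5
```

```bash
cat > swing.py <<'E'
from h import *
M=np.array([.562,.0325]);ang=np.radians(81.98);bx=np.array([np.sin(ang),-np.cos(ang)])
s=status.read_state();print(s["position"],s["grasp_force"],s["gripper_width"])
r=.060;pts=[(-.062,-.025)]
for f in [0,10,20,30,40,50,60,70,80,90,94]:
    f=np.radians(f);pts.append((-r*np.cos(f)-.013*np.sin(f),r*np.sin(f)-.013*np.cos(f)))
R=np.array(s["tool_rot"])
for a,z in pts:
    w=M+bx*a;t=np.array([w[0],w[1],.085+z-.003]);d=R.T@(t-s["position"])/.5;print("%.3f %.3f %.3f 0;"%tuple(d),end="")
print()
E
python3 swing.py
```

```text
[0.45355351 0.04768847 0.05769637] 26.48433029651642 0.1531373337053418
-0.095 0.000 0.001 0;-0.099 0.000 -0.023 0;-0.096 0.000 -0.044 0;-0.097 0.000 -0.065 0;-0.102 0.000 -0.086 0;-0.110 0.000 -0.106 0;-0.122 0.000 -0.124 0;-0.136 0.000 -0.140 0;-0.153 0.000 -0.153 0;-0.173 0.001 -0.162 0;-0.193 0.001 -0.169 0;-0.201 0.001 -0.170 0;
```

Emit:
carry_out --moves "-0.05 0 0 0;-0.095 0 0.001 0;-0.095 0 0.001 0;-0.099 0 -0.023 0;-0.096 0 -0.044 0;-0.097 0 -0.065 0;-0.1 0 -0.076 0;-0.102 0 -0.086 0;-0.11 0 -0.106 0;-0.122 0 -0.124 0;-0.136 0 -0.14 0;-0.153 0 -0.153 0;-0.173 0 -0.162 0;-0.193 0 -0.169 0;-0.201 0 -0.17 0;-0.201 0 -0.17 0"

```text
time: 12.2
position: [0.5538, 0.0336, 0.1427]
tool_rot: [[-0.99, 0.14, 0.0], [0.14, 0.99, -0.0], [-0.0, -0.0, -1.0]]
wrist_force: [-1.6, 0.2, -0.5]
gripper_width: 0.138
grasp_force: 24.2
```

```bash
python3 - <<'E'
from h import *
s=status.read_state();print(s["wrist_force"],s["q"])
q=cam("side");save(q,"side3.png",(180,110,160,120),5)
E
```

```text
[-1.56524993  0.18140404 -0.46781275] [-1.40403535e-01  3.41732495e-01  1.64822050e+00 -6.17895587e-05
  1.15156247e+00 -1.57118123e+00]
```

View pics/side3.png

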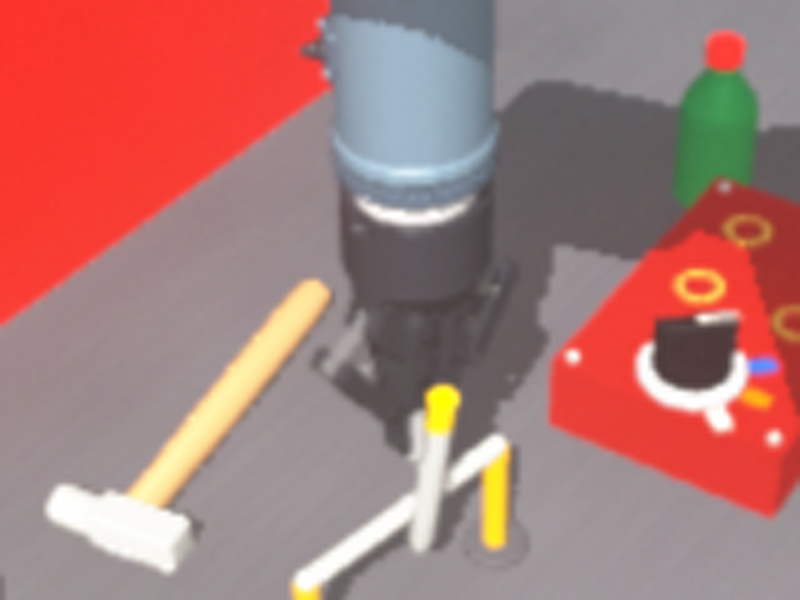

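```bash
cat >> h.py <<'E'
def axis(p,name="side"):
    # held punch: yellow cap & grey body in side image; compare with expectation of vertical axis through TCP
    s=status.read_state();P=np.array(s["position"])
    for dz in (.048,.003,-.082): print("exp dz",dz,proj(p,P+[0,0,dz]).round(1))
    u,v=proj(p,P+[0,0,.0]).round().astype(int)
    b=(max(u-40,0),max(v-40,0),80,80)
    for c,st in blobs(p,(20,120,120),(35,255,255),6,b): print("yellow",c.round(1),st[:5])
    for d in silhouettes(p,"punch1")[:6]:
        l,t,w,h=d["extent"]
        if abs(l+w/2-u)<40 and abs(t+h/2-v)<50:
            m=d["region"];ys,xs=np.nonzero(m);vx,vy,x0,y0=cv2.fitLine(np.c_[xs,ys].astype(np.float32),cv2.DIST_HUBER,0,.01,.01).ravel()
            print("punch",d["conf"],np.round(d["extent"],1),"centre",x0,y0,"slope dx/dy",vx/vy)
E
python3 - <<'E'
from h import *
q=cam("side");axis(q)
E
```

```text
exp dz 0.048 [263.7 185.4]
exp dz 0.003 [264.  197.7]
exp dz -0.082 [264.3 219.2]
yellow [267.9 191.4] [265 187   7  10  63]
yellow [278.6 210. ] [277 200   5  20  70]
yellow [241.2 232.7] [239 228   5  11  51]
punch 0.53 [259.6 188.3  15.8  30.7] centre 266.4547 203.40083 slope dx/dy -0.16006538
```

The punch is upright in the picture, butt at (440,395), but still leaning a little toward the robot. I'll press 10 mm farther over the bar and recheck.

Emit:
carry_out --moves "-0.005 0 0 0;-0.01 0 0 0;-0.015 0 0 0;-0.02 0 0 0;-0.02 0 0 0;-0.02 0 0 0"

```text
time: 12.95
position: [0.5635, 0.0324, 0.1428]
tool_rot: [[-0.99, 0.139, 0.001], [0.139, 0.99, -0.0], [-0.001, 0.0, -1.0]]
wrist_force: [0.3, 0.9, -1.2]
gripper_width: 0.056
grasp_force: 24.2
```

```bash
python3 - <<'E'
from h import *
q=cam("side");axis(q);p=cam("wrist")
# expected wrist projection of vertical punch butt
s=status.read_state();P=np.array(s["position"])
print([proj(p,P+[0,0,d]).round(1) for d in (.048,.026,.003)])
for c,st in blobs(p,(20,120,120),(35,255,255),30): print(c.round(1),st)
save(p,"wr4.png")
E
```

```text
exp dz 0.048 [260.9 183.4]
exp dz 0.003 [261.2 195.7]
exp dz -0.082 [261.7 217.2]
yellow [265.2 189.2] [262 185   7  10  60]
yellow [278.6 210. ] [277 200   5  20  70]
yellow [241.1 231.4] [239 228   5   8  39]
punch 0.67 [259.  184.2  11.8  35.2] centre 265.42386 202.52222 slope dx/dy -0.03558738
[array([255.9, 321.8]), array([256.4, 284. ]), array([256.7, 255.3])]
[320.6  49.4] [305  32  32  35 617]
[169.3 186.2] [142 168  46  41 646]
[362.  185.3] [343 168  43  40 332]
[256.9 264.1] [ 236  232   43   64 2243]
[260.2 345.9] [250 342  20  10  57]
```

View pics/wr4.png

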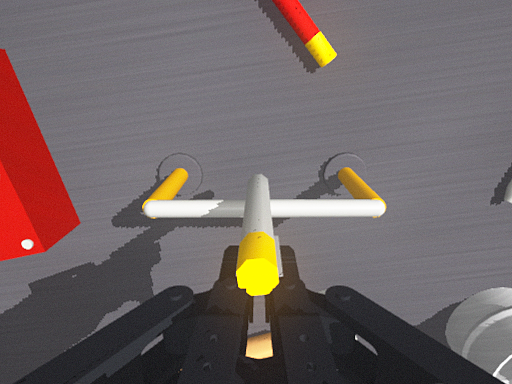

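The wrist view shows the punch upright but slipped to the edge of the pads: butt at (257,275), opening 0.056. I'll back off the bar gently and see whether it holds.

Emit:
carry_out --moves "0.004 0 0 0;0.01 0 0 0;0.02 0 0 0;0.03 0 0 0;0.04 0 0 0;0.05 0 0 0;0.055 0 0 0;0.058 0 0 0;0.06 0 0 0;0.06 0 0 0"

```text
time: 14.1
position: [0.5333, 0.0366, 0.1429]
tool_rot: [[-0.99, 0.139, 0.0], [0.139, 0.99, -0.0], [-0.0, 0.0, -1.0]]
wrist_force: [1.3, 0.6, -1.4]
gripper_width: 0.064
grasp_force: 24.2
```

```bash
python3 - <<'E'
from h import *
q=cam("side");axis(q);p=cam("wrist")
for c,st in blobs(p,(20,120,120),(35,255,255),30): print(c.round(1),st)
save(p,"wr5.png")
a=silhouettes(p,"punch1")
for d in a[:4]: print(d["conf"],d["extent"])
E
```

```text
exp dz 0.048 [269.  188.8]
exp dz 0.003 [269.1 201.2]
exp dz -0.082 [269.2 222.7]
yellow [273.2 194.4] [270 190   7  10  61]
yellow [279.  209.6] [277 199   5  20  59]
yellow [241.3 234.3] [239 228   6  14  66]
punch 0.56 [268.  193.    6.9  31.3] centre 273.071 207.65134 slope dx/dy -0.019398695
[318.8  89.6] [304  73  30  33 534]
[356.7 220.8] [336 199  45  50 465]
[170.5 222.3] [147 200  42  49 596]
[256.9 264.1] [ 236  232   44   64 2243]
0.93 [240.4, 1.3, 89.9, 105.5]
0.62 [237.4, 173.9, 41.0, 120.2]
0.55 [495.4, 196.2, 16.6, 40.1]
```

View pics/wr5.png

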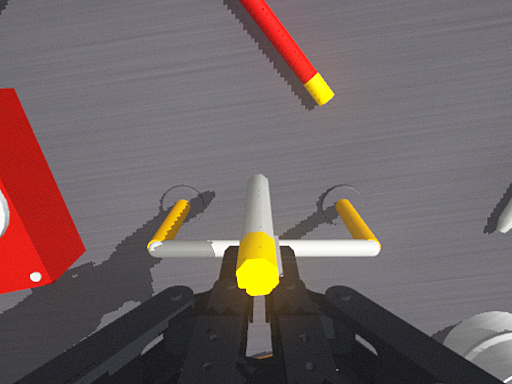

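The hold is stable. I'll estimate the punch pose in the hand from both cameras.

```bash
cat > pose.py <<'E'
from h import *
from scipy.optimize import least_squares
def pose(p,q,wb,wt,sb,stp):
    s=status.read_state();P=np.array(s["position"]);R=np.array(s["tool_rot"])
    def ends(v):
        u=np.array([v[3],v[4],-1]);u/=np.linalg.norm(u);b=P+v[:3];return b,b+.13*u
    def res(v):
        b,t=ends(v);r=[]
        if wb is not None: r+=list((proj(p,b)-wb)/2)
        if wt is not None: r+=list((proj(p,t)-wt)/2)
        if sb is not None: r+=list(proj(q,b)-sb)
        if stp is not None: r+=list(proj(q,t)-stp)
        return r
    o=least_squares(res,[0,0,.05,0,0]);b,t=ends(o.x)
    print("res",np.round(o.fun,2),"butt-TCP",(b-P).round(4),"tip-TCP",(t-P).round(4),"tip",t.round(4),"tilt x,y deg",np.degrees(o.x[3:]).round(1),"butt-TCP tool",(R.T@(b-P)).round(4),"tip tool",(R.T@(t-P)).round(4))
E
python3 - <<'E'
from pose import *
q=cam("side");p=cam("wrist")
pose(p,q,(257,277),(259,178),(273.3,191.5),(271.8,223.5))
pose(p,q,(257,277),(259,178),None,(271.8,223.5))
# wrist apparent size
print(np.array(p["camera_matrix"]).round(1).tolist(),np.round(p["T_tool_cam"],3).tolist())
E
```

```text
res [ 0.16  0.27 -0.09  0.54  1.12  0.32  0.57  1.12] butt-TCP [-0.02    0.0034  0.051 ] tip-TCP [-0.0132  0.0028 -0.0788] tip [0.5202 0.0394 0.064 ] tilt x,y deg [ 3.  -0.3] butt-TCP tool [ 0.0203  0.0006 -0.051 ] tip tool [0.0135 0.001  0.0788]
res [ 0.   -0.    0.21  0.43  0.87  0.38] butt-TCP [-0.0233  0.0038  0.0556] tip-TCP [-0.0147  0.0035 -0.0742] tip [0.5187 0.0401 0.0686] tilt x,y deg [ 3.8 -0.2] butt-TCP tool [ 0.0236  0.0005 -0.0556] tip tool [0.015  0.0014 0.0742]
[[321.0, 0.0, 258.8], [0.0, 321.0, 186.9], [0.0, 0.0, 1.0]] [[-0.001, -0.947, -0.32, 0.082], [1.0, -0.001, -0.001, 0.001], [0.001, -0.32, 0.947, -0.14], [0.0, 0.0, 0.0, 1.0]]
```

The punch tip is about 14.5 mm along tool x, and the tilt is 3.4°. That is good enough for the bore, so I'll lift and carry it gently to above socket 2.

Emit:
carry_out --moves "0 0 -0.005 0;0 0 -0.015 0;0 0 -0.03 0;0 0 -0.05 0;0 0 -0.07 0;0 0 -0.09 0;0 0 -0.11 0;0 0 -0.125 0;0 0 -0.135 0;0 0 -0.14 0;0 0 -0.14 0"

```text
time: 15.5
position: [0.5334, 0.0366, 0.213]
tool_rot: [[-0.99, 0.139, 0.0], [0.139, 0.99, -0.0], [-0.0, 0.0, -1.0]]
wrist_force: [0.5, 1.0, -1.1]
gripper_width: 0.059
grasp_force: 24.2
```

Emit:
carry_out --moves "-0.002 -0.01 0 0;-0.007 -0.03 0 0;-0.015 -0.06 0 0;-0.025 -0.1 0 0;-0.037 -0.15 0 0;-0.05 -0.2 0 0;-0.062 -0.25 0 0;-0.075 -0.3 0 0;-0.087 -0.35 0 0;-0.1 -0.4 0 0;-0.112 -0.45 0 0;-0.125 -0.5 0 0;-0.138 -0.55 0 0;-0.15 -0.6 0 0;-0.162 -0.65 0 0;-0.17 -0.69 0 0;-0.177 -0.72 0 0;-0.181 -0.732 0 0;-0.182 -0.736 0 0;-0.182 -0.736 0 0"

```text
time: 17.5
position: [0.572, -0.3402, 0.2127]
tool_rot: [[-0.99, 0.139, -0.0], [0.139, 0.99, 0.001], [0.0, 0.001, -1.0]]
wrist_force: [-0.4, 0.4, -2.3]
gripper_width: 0.061
grasp_force: 24.2
```

```bash
python3 - <<'E'
from h import *
p=cam("wrist")
for c,st in blobs(p,(20,120,120),(35,255,255),30): print(c.round(1),st)
save(p,"wr6.png");print(proj(p,[.558,-.337,.055]))
q=cam("side");axis(q)
E
```

```text
[413.9  27.2] [407  15  14  25 291]
[314.2  48.5] [309  43  11  11  33]
[331.6  70. ] [315  53  28  27 210]
[246.   77.8] [229  62  34  35 245]
[335.3 138.7] [319 122  34  34 465]
[262.2 154.4] [246 139  34  32 445]
[256.8 263.9] [ 236  231   43   65 2232]
[259.04456456 153.55718877]
exp dz 0.048 [332.7  99.9]
exp dz 0.003 [331.3 112.7]
exp dz -0.082 [328.7 135.1]
yellow [336.7 105.2] [334 101   6   9  43]
punch 0.59 [329.6 103.7  12.2  31.5] centre 334.71442 118.73761 slope dx/dy -0.16439034
```

View pics/wr6.png

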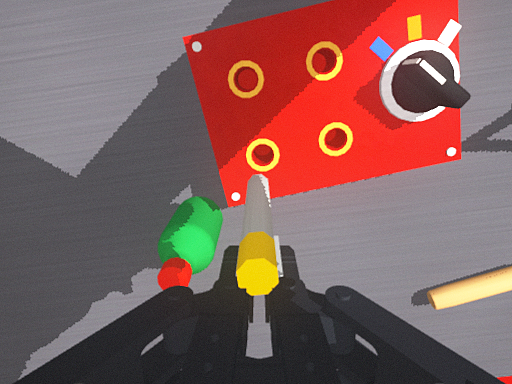

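The wrist view shows the tip at (258,178), just short of socket 2's rim at (262,154), and the dial on blue. I'll work out the remaining shift.

```bash
python3 - <<'E'
from pose import *
s=status.read_state();P=np.array(s["position"]);R=np.array(s["tool_rot"]);p=cam("wrist")
for uv in [(262.2,154.4),(335.3,138.7),(246,77.8),(323.5,60.5)]:
    w=ray(p,uv,.055);print(w.round(4),(R.T@(w-P)).round(4))
q=cam("side")
pose(p,q,(257,277),(259,178),(337.6,102),(331.2,134.5))
E
```

```text
[ 0.5596 -0.3335  0.055 ] [0.0134 0.0041 0.158 ]
[ 0.5543 -0.2639  0.055 ] [0.0283 0.0723 0.158 ]
[ 0.4894 -0.3382  0.055 ] [ 0.0822 -0.0103  0.158 ]
[ 0.4848 -0.2696  0.055 ] [0.0963 0.057  0.158 ]
res [ 0.12  0.05 -0.07  0.55  0.59 -0.57  0.7   1.46] butt-TCP [-0.0207  0.0036  0.0516] tip-TCP [-0.0135  0.0031 -0.0782] tip [ 0.5589 -0.3365  0.1349] tilt x,y deg [ 3.2 -0.2] butt-TCP tool [ 0.021   0.0007 -0.0516] tip tool [0.0138 0.0012 0.0782]
```

Emit:
carry_out --moves "0 0.004 0.005 0;0 0.004 0.02 0;0 0.004 0.04 0;0 0.004 0.06 0;0 0.004 0.08 0;0 0.004 0.1 0;0 0.004 0.12 0;0 0.004 0.135 0;0 0.004 0.145 0;0 0.004 0.155 0;0 0.004 0.165 0;0 0.004 0.17 0;0 0.004 0.175 0;0 0.004 0.18 0;0 0.004 0.185 0;0 0.004 0.19 0;0 0.004 0.195 0;0 0.004 0.2 0;0 0.004 0.2 0"

```text
time: 19.65
position: [0.5722, -0.3384, 0.1123]
tool_rot: [[-0.99, 0.139, -0.001], [0.139, 0.99, 0.0], [0.001, 0.0, -1.0]]
wrist_force: [-0.1, 0.5, -0.9]
gripper_width: 0.059
grasp_force: 24.2
```

```bash
python3 - <<'E'
from pose import *
s=status.read_state();print(s["wrist_force"])
p=cam("wrist");q=cam("side");axis(q)
for c,st in blobs(p,(20,120,120),(35,255,255),30): print(c.round(1),st)
E
```

```text
[-0.07026488  0.48283699 -0.92637436]
exp dz 0.048 [329.4 127.6]
exp dz 0.003 [328.1 139.1]
exp dz -0.082 [325.7 159.4]
yellow [332.9 132.7] [331 129   5   9  38]
punch 0.43 [326.3 133.    9.1  23.4] centre 331.5827 143.12614 slope dx/dy -0.18448098
[494.8   8.4] [485   0  21  20 360]
[353.3  52.6] [328  22  55  59 776]
[235.9  77.1] [210  52  53  54 895]
[368.1 166.1] [343 143  50  48 977]
[274.7 183.8] [255 166  31  44 420]
[244.4 183.3] [238 168  18  35 132]
[256.9 263.9] [ 236  231   43   65 2224]
```

No contact force, and the rim shows on both sides of the punch, so the tip is in the bore. Releasing.

Emit:
carry_out --moves "0 0 0 0;0 0 0 0;0 0 0 0;0 0 0 0;0 0 0 0;0 0 0 0" --jaw -0.4

```text
time: 20.4
position: [0.5724, -0.3385, 0.1129]
tool_rot: [[-0.99, 0.139, 0.0], [0.139, 0.99, -0.0], [-0.0, -0.0, -1.0]]
wrist_force: [-0.2, 0.5, 0.6]
gripper_width: 0.303
grasp_force: 0.0
```

```bash
python3 - <<'E'
from pose import *
p=cam("wrist");q=cam("side");axis(q)
for c,st in blobs(p,(20,120,120),(35,255,255),30): print(c.round(1),st)
top=np.array([.5585,-.3355,.145]);print(proj(q,top),proj(p,top))
E
```

```text
exp dz 0.048 [329.4 127.6]
exp dz 0.003 [328.1 139. ]
exp dz -0.082 [325.7 159.3]
yellow [333.5 137.9] [331 134   6   9  43]
punch 0.71 [290.9 146.2  63.   65.2] centre 324.71692 178.42485 slope dx/dy -1.426036
punch 0.42 [327.7 136.   10.   20.8] centre 332.10406 146.22571 slope dx/dy -0.2313043
[494.4   8.2] [485   0  21  20 362]
[354.6  50.3] [328  22  55  58 891]
[236.6  77.1] [210  51  53  55 951]
[367.9 165.2] [343 142  51  48 973]
[264.  182.2] [239 166  47  42 534]
[268.1 226.9] [ 250  201   39   52 1584]
[332.14030999 133.5617547 ] [258.7921868  262.36692012]
```

The punch dropped about 20 mm and its top is now where a fully home punch's should be (side view row 134). Retreating and re-measuring the second punch.

Emit:
carry_out --moves "0 0 -0.04 0;0 0 -0.1 0;0 0 -0.18 0;0 0 -0.26 0;0 0 -0.3 0;0 0.1 -0.3 0;0 0.2 -0.3 0;0 0.3 -0.3 0;0 0.4 -0.3 0;0 0.5 -0.3 0;0 0.6 -0.3 0;0 0.7 -0.3 0;0 0.8 -0.3 0;0 0.8 -0.3 0;0 0.8 -0.3 0" --jaw 0

```text
time: 22.05
position: [0.628, 0.059, 0.2627]
tool_rot: [[-0.991, 0.136, -0.0], [0.136, 0.991, -0.0], [0.0, -0.0, -1.0]]
wrist_force: [0.3, 0.4, -0.1]
gripper_width: 0.498
grasp_force: 0.0
```

```bash
python3 - <<'E'
from pose import *
p,_=punches("top");q,_=punches("side")
t=np.array([.5585,-.3355,.145]);print(proj(q,t),proj(p,t))
for c,st in blobs(q,(20,120,120),(35,255,255),10,(315,115,35,50)): print("side",c,st)
for c,st in blobs(p,(20,100,120),(35,255,255),5,(340,175,40,50)): print("top",c,st)
punches("wrist")
E
```

```text
conf 0.61 point [ 0.6699 -0.4712] butt [ 0.6165 -0.4023] L 0.087 sat 141 hue 69 ang -52.2
conf 0.58 point [0.3978 0.3553] butt [0.3974 0.301 ] L 0.054 sat 132 hue 67 ang 89.5
conf 0.56 point [0.5601 0.2866] butt [0.5045 0.3182] L 0.064 sat 27 hue 25 ang -29.6
conf 0.46 point [ 0.5648 -0.3431] butt [ 0.5646 -0.3724] L 0.029 sat 139 hue 25 ang 89.5
conf 0.68 point [0.4727 0.101 ] butt [0.3676 0.0301] L 0.127 sat 187 hue 1 ang 34.0
conf 0.66 point [ 0.5802 -0.3854] butt [ 0.6407 -0.5173] L 0.145 sat 48 hue 23 ang 114.6
conf 0.63 point [0.6226 0.2563] butt [0.5033 0.32  ] L 0.135 sat 9 hue 29 ang -28.1
conf 0.61 point [0.4016 0.2272] butt [0.4019 0.3598] L 0.133 sat 170 hue 66 ang -90.1
conf 0.32 point [ 0.7342 -0.6032] butt [ 0.6285 -0.4054] L 0.224 sat 129 hue 63 ang -61.9
[332.14030999 133.5617547 ] [365.59169863 191.33684285]
side [333.53488372 137.90697674] [331 134   6   9  43]
top [361.30769231 196.03846154] [354 192  14  10  52]
top [360.77777778 219.05555556] [357 216  10   9  18]
conf 0.70 point [0.4739 0.0879] butt [0.4766 0.1063] L 0.019 sat 255 hue 27 ang -98.2
conf 0.63 point [0.6204 0.2573] butt [0.5045 0.3203] L 0.132 sat 7 hue 27 ang -28.5
conf 0.60 point [ 0.4853 -0.2061] butt [ 0.542  -0.2298] L 0.061 sat 29 hue 120 ang 157.3
```

```bash
python3 -c "
from h import *
to(.545,.298,.004,np.radians(61.7))"
```

```text
frac [0.233 0.456 0.518] turn 0.168 (deg 20.2) q6 -1.52 rows>=7.3
```

Emit:
carry_out --moves "0.06 0.1 0 0.05;0.12 0.2 0 0.1;0.18 0.3 0.05 0.15;0.233 0.4 0.1 0.168;0.233 0.456 0.15 0.168;0.233 0.456 0.23 0.168;0.233 0.456 0.31 0.168;0.233 0.456 0.38 0.168;0.233 0.456 0.44 0.168;0.233 0.456 0.48 0.168;0.233 0.456 0.505 0.168;0.233 0.456 0.518 0.168;0.233 0.456 0.518 0.168;0.233 0.456 0.518 0.168"

```text
time: 23.75
position: [0.5455, 0.2997, 0.0049]
tool_rot: [[-0.881, 0.472, 0.002], [0.472, 0.881, 0.001], [-0.001, 0.001, -1.0]]
wrist_force: [-0.1, 0.8, 0.4]
gripper_width: 0.499
grasp_force: 0.0
```

Emit:
carry_out --moves "0 0 0 0;0 0 0 0;0 0 0 0;0 0 0 0;0 0 0 0;0 0 0 0;0 0 0 0;0 0 0 0;0 0 -0.01 0;0 0 -0.04 0;0 0 -0.08 0;0 0 -0.105 0;0 0 -0.105 0" --jaw -1 --newtons 30

```text
time: 25.05
position: [0.5462, 0.3003, 0.0591]
tool_rot: [[-0.882, 0.472, 0.005], [0.472, 0.882, 0.002], [-0.003, 0.004, -1.0]]
wrist_force: [-0.5, 0.4, -0.7]
gripper_width: 0.146
grasp_force: 30.6
```

```bash
python3 - <<'E'
from h import *
p,_=punches("wrist")
for c,st in blobs(p,(20,120,120),(35,255,255),200): print(c.round(1),st)
M=np.array([.562,.0325]);ang=np.radians(81.98);bx=np.array([np.sin(ang),-np.cos(ang)]);w=M-.11*bx
to(.45,.2,.057);to(.43,.12,.057);to(w[0],w[1],.057,ang)
E
```

```text
conf 0.77 point [0.4021 0.3017] butt [0.4018 0.2287] L 0.073 sat 215 hue 66 ang 89.8
conf 0.73 point [0.6544 0.2437] butt [0.5186 0.316 ] L 0.154 sat 11 hue 29 ang -28.0
[37.2 44.8] [  13   19   55   47 1374]
[259.  191.1] [ 243  164   33   56 1716]
[ 50.2 352. ] [ 30 341  37  30 304]
frac [ 0.073 -0.265 -0.001] rows>=2.7
frac [ 0.032 -0.425 -0.001] rows>=4.3
frac [-0.076 -0.53  -0.001] turn -0.168 (deg -20.1) q6 -0.76 rows>=5.4
```

Emit:
carry_out --moves "0.04 -0.08 0 0;0.07 -0.17 0 0;0.073 -0.265 0 -0.05;0.05 -0.345 0 -0.1;0.03 -0.42 0 -0.15;-0.02 -0.48 0 -0.168;-0.06 -0.52 0 -0.168;-0.076 -0.53 0 -0.168;-0.076 -0.53 0 -0.168;-0.076 -0.53 0 -0.168"

```text
time: 26.15
position: [0.4522, 0.0488, 0.0558]
tool_rot: [[-0.99, 0.14, -0.002], [0.14, 0.99, 0.001], [0.002, 0.0, -1.0]]
wrist_force: [-0.6, -0.3, -0.4]
gripper_width: 0.146
grasp_force: 30.6
```

```bash
python3 swing.py
```

```text
[0.45222531 0.0487658  0.05578616] 30.57861864566803 0.14562561165235235
-0.098 -0.002 -0.003 0;-0.102 -0.002 -0.027 0;-0.099 -0.002 -0.048 0;-0.100 -0.002 -0.069 0;-0.105 -0.002 -0.090 0;-0.113 -0.002 -0.110 0;-0.125 -0.002 -0.128 0;-0.139 -0.002 -0.144 0;-0.156 -0.001 -0.157 0;-0.175 -0.001 -0.166 0;-0.196 -0.001 -0.173 0;-0.204 -0.001 -0.174 0;
```

Emit:
carry_out --moves "-0.05 0 0 0;-0.098 0 -0.003 0;-0.098 0 -0.003 0;-0.102 0 -0.027 0;-0.1 0 -0.038 0;-0.099 0 -0.048 0;-0.1 0 -0.058 0;-0.1 0 -0.069 0;-0.102 0 -0.08 0;-0.105 0 -0.09 0;-0.109 0 -0.1 0;-0.113 0 -0.11 0;-0.119 0 -0.119 0;-0.125 0 -0.128 0;-0.125 0 -0.128 0"

```text
time: 27.65
position: [0.5155, 0.0392, 0.1211]
tool_rot: [[-0.99, 0.139, 0.001], [0.139, 0.99, -0.0], [-0.001, -0.0, -1.0]]
wrist_force: [-0.9, 0.6, -3.0]
gripper_width: 0.139
grasp_force: 29.2
```

```bash
python3 - <<'E'
from h import *
p=cam("wrist");q=cam("side");axis(q)
for c,st in blobs(p,(20,120,120),(35,255,255),200): print(c.round(1),st)
s=status.read_state();P=np.array(s["position"]);R=np.array(s["tool_rot"])
# expected wrist/side px of butt & yellow boundary for pitch phi, pivot at tool (0,0,-.003)
for f in (30,40,50,60):
    a=np.radians(f);u=R@np.array([-np.cos(a),0,np.sin(a)]);O=P+R@[0,0,-.003]
    print(f,"wrist butt",proj(p,O-.045*u).round(1),"side butt, bound, tip",proj(q,O-.045*u).round(1),proj(q,O-.023*u).round(1),proj(q,O+.085*u).round(1))
E
```

```text
exp dz 0.048 [274.1 198.5]
exp dz 0.003 [274.  210.6]
exp dz -0.082 [273.9 231.5]
yellow [281.2 211.9] [277 207  10  13  73]
yellow [241.5 236.8] [239 228   6  19  88]
punch 0.64 [262.1 206.4  22.1  12.2] centre 273.3224 212.9055 slope dx/dy -3.9480686
[322.6 114.8] [306  98  33  34 578]
[258.6 214.8] [ 239  189   40   54 1784]
[361.8 256. ] [340 227  49  63 826]
[165.6 256.9] [140 228  46  62 917]
30 wrist butt [256.  193.7] side butt, bound, tip [284.7 212.1] [279.4 211.4] [255.6 208.1]
40 wrist butt [255.9 211.1] side butt, bound, tip [283.5 209.5] [278.8 210.1] [257.8 212.6]
50 wrist butt [255.9 231.5] side butt, bound, tip [282.  206.9] [278.1 208.8] [260.4 217. ]
60 wrist butt [255.8 253.9] side butt, bound, tip [280.3 204.5] [277.2 207.5] [263.4 221.1]
```

Mid-swing the punch is at about 50°, with some slip in the pads. I'll finish the swing with the contact nearer the tip.

Emit:
carry_out --moves "-0.008 0 -0.013 0;-0.016 0 -0.026 0;-0.024 0 -0.038 0;-0.034 0 -0.05 0;-0.044 0 -0.058 0;-0.055 0 -0.063 0;-0.062 0 -0.065 0;-0.068 0 -0.066 0;-0.068 0 -0.066 0"

```text
time: 28.7
position: [0.5488, 0.0345, 0.1533]
tool_rot: [[-0.99, 0.139, -0.0], [0.139, 0.99, 0.0], [0.0, 0.0, -1.0]]
wrist_force: [-2.2, 0.1, -0.4]
gripper_width: 0.129
grasp_force: 29.1
```

```bash
python3 - <<'E'
from pose import *
p=cam("wrist");q=cam("side");axis(q)
for c,st in blobs(p,(20,120,120),(35,255,255),200): print(c.round(1),st)
for d in silhouettes(p,"punch1")[:4]: print(d["conf"],np.round(d["extent"],1))
s=status.read_state();P=np.array(s["position"]);R=np.array(s["tool_rot"])
for f in (70,80,90):
  for dx in (0,.008,.014):
    a=np.radians(f);u=R@np.array([-np.cos(a),0,np.sin(a)]);O=P+R@[dx,0,-.003]
    print(f,dx,"wrist butt tip",proj(p,O-.045*u).round(1),proj(p,O+.085*u).round(1),"side butt, bound, tip",proj(q,O-.045*u).round(1),proj(q,O-.023*u).round(1),proj(q,O+.085*u).round(1))
E
```

```text
exp dz 0.048 [264.9 183.2]
exp dz 0.003 [265.1 195.7]
exp dz -0.082 [265.4 217.5]
yellow [269.4 190.3] [266 186   8  10  59]
yellow [278.6 210. ] [277 200   5  20  70]
yellow [241.  231.9] [239 228   5   9  44]
punch 0.68 [262.8 184.9   7.8  34.5] centre 267.26196 201.504 slope dx/dy -0.20386809
[317.4  69.8] [303  53  30  33 529]
[173.9 199.4] [149 181  42  43 609]
[354.7 197.8] [336 180  42  44 369]
[259.  257.2] [ 239  229   41   56 1916]
0.9 [236.6 192.8  44.8  93.4]
0.64 [254.4   1.6  74.1  86.6]
70 0 wrist butt tip [255.8 278.4] [257.6 233.1] side butt, bound, tip [269.1 186.8] [267.1 191.2] [258.3 211.1]
70 0.008 wrist butt tip [255.7 258.1] [257.6 223.4] side butt, bound, tip [271.3 188.2] [269.2 192.7] [260.2 212.5]
70 0.014 wrist butt tip [255.6 242.3] [257.6 216. ] side butt, bound, tip [272.9 189.3] [270.9 193.8] [261.7 213.6]
80 0 wrist butt tip [255.9 300.4] [257.6 213.5] side butt, bound, tip [267.  184.8] [266.1 190.2] [261.8 214.6]
80 0.008 wrist butt tip [255.8 280.8] [257.6 203.5] side butt, bound, tip [269.2 186.3] [268.2 191.7] [263.8 216. ]
80 0.014 wrist butt tip [255.7 265.5] [257.6 195.9] side butt, bound, tip [270.8 187.4] [269.8 192.8] [265.2 217.1]
90 0 wrist butt tip [255.9 320.1] [257.6 194.4] side butt, bound, tip [264.9 183.2] [265.  189.4] [265.4 217.5]
90 0.008 wrist butt tip [255.8 301.3] [257.5 184.1] side butt, bound, tip [267.1 184.7] [267.1 190.9] [267.4 219. ]
90 0.014 wrist butt tip [255.8 286.6] [257.5 176.2] side butt, bound, tip [268.7 185.7] [268.7 191.9] [268.9 220.1]
```

Emit:
carry_out --moves "-0.003 0 -0.001 0;-0.006 0 -0.002 0;-0.009 0 -0.003 0;-0.012 0 -0.003 0;-0.012 0 -0.003 0"

```text
time: 29.4
position: [0.5549, 0.0337, 0.1549]
tool_rot: [[-0.99, 0.139, 0.001], [0.139, 0.99, -0.0], [-0.001, 0.0, -1.0]]
wrist_force: [-0.8, 0.5, -1.5]
gripper_width: 0.13
grasp_force: 29.1
```

```bash
cat > fit.py <<'E'
from pose import *
def fit(p,q,wbot,wtop,sb):
    # planar model in tool xz: axis at (dx,0,-.003), pitch phi, slide along axis a
    s=status.read_state();P=np.array(s["position"]);R=np.array(s["tool_rot"])
    def ends(v):
        a=v[1];u=R@np.array([-np.cos(a),0,np.sin(a)]);O=P+R@np.array([v[0],v[3],-.003]);return O-(.045-v[2])*u,O+(.085+v[2])*u
    def f(v):
        b,t=ends(v);r=[(proj(p,b)[1]-(wbot-20))/2,(proj(p,t)[1]-(wtop+3))/2,(proj(p,b)[0]-259)/2]
        return r+list((proj(q,b)-sb))+[v[2]/.005]
    o=least_squares(f,[.012,1.5,0,0]);b,t=ends(o.x)
    print("dx %.4f phi %.1f slide %.4f y %.4f"%(o.x[0],np.degrees(o.x[1]),o.x[2],o.x[3]),"tip tool",(R.T@(t-P)).round(4),"res",o.fun.round(2))
E
python3 - <<'E'
from fit import *
p=cam("wrist");q=cam("side");axis(q)
for c,st in blobs(p,(20,120,120),(35,255,255),1000): print(c.round(1),st)
for d in silhouettes(p,"punch1")[:2]: print(d["conf"],np.round(d["extent"],1))
E
```

```text
exp dz 0.048 [263.2 181.6]
exp dz 0.003 [263.4 194.1]
exp dz -0.082 [263.8 215.9]
yellow [267.2 188.2] [264 184   7  10  59]
yellow [278.6 210. ] [277 200   5  20  70]
yellow [241. 231.] [239 228   5   7  35]
punch 0.64 [262.4 180.8   8.3  38.2] centre 266.2132 200.08905 slope dx/dy -0.111207485
[259.1 261.1] [ 239  231   41   60 2043]
0.93 [263.6   1.8  66.   75.8]
0.86 [238.4 183.5  44.1 107.2]
```

Turning without further slipping. One more small push, then back off and lift.

Emit:
carry_out --moves "-0.004 0 0 0;-0.008 0 0 0;-0.008 0 0 0;-0.004 0 0 0;0.005 0 0 0;0.015 0 0 0;0.03 0 0 0;0.045 0 0 0;0.055 0 0 0;0.06 0 0 0;0.06 0 -0.01 0;0.06 0 -0.03 0;0.06 0 -0.05 0;0.06 0 -0.07 0;0.06 0 -0.09 0;0.06 0 -0.11 0;0.06 0 -0.13 0;0.06 0 -0.14 0;0.06 0 -0.14 0"

```text
time: 31.5
position: [0.5253, 0.0379, 0.2258]
tool_rot: [[-0.99, 0.139, 0.002], [0.139, 0.99, -0.0], [-0.002, 0.0, -1.0]]
wrist_force: [0.3, 1.0, -1.1]
gripper_width: 0.119
grasp_force: 36.5
```

```bash
python3 - <<'E'
from fit import *
p=cam("wrist");q=cam("side");axis(q)
ye=[b for b in blobs(p,(20,120,120),(35,255,255),1000)];print(ye)
for d in silhouettes(p,"punch1")[:2]: print(d["conf"],np.round(d["extent"],1))
d=[d for d in silhouettes(p,"punch1") if abs(d["extent"][0]-238)<8][0]
l,t,w,h=d["extent"]
s=status.read_state();P=s["position"];u,v=proj(q,np.array(P)+[0,0,.03])
yb=min(blobs(q,(20,120,120),(35,255,255),20),key=lambda b:np.hypot(*(b[0]-[u,v])));print(yb)
fit(p,q,t+h,t,np.array([yb[1][0]+yb[1][2]/2-.3,yb[1][1]+1.5]))
print("socket1 tool",(np.array(s["tool_rot"]).T@(np.array([.489,-.340,.055])-P)).round(4))
E
```

```text
exp dz 0.048 [271.4 166.1]
exp dz 0.003 [271.4 179.8]
exp dz -0.082 [271.4 203.7]
yellow [277.4 174.8] [273 170   9  11  69]
yellow [278.6 210. ] [277 200   5  20  70]
punch 0.58 [263.8 168.3  17.8  31.3] centre 273.36084 184.28604 slope dx/dy -0.49452013
[(array([259.03348654, 244.43466842]), array([ 239,  221,   41,   47, 1523], dtype=int32))]
0.95 [236.4 209.3  43.3  59.7]
0.86 [229.7   1.4  82.6 107.6]
(array([277.36231884, 174.82608696]), array([273, 170,   9,  11,  69], dtype=int32))
dx 0.0120 phi 72.3 slide 0.0015 y 0.0013 tip tool [-0.0143  0.0013  0.0794] res [0.38 0.01 0.14 1.22 0.72 0.3 ]
socket1 tool [-0.0179 -0.3792  0.1692]
```

The pitch sprang back to about 72°, probably the grip slackening. Re-pressing against the bar.

Emit:
carry_out --moves "0 0 0.01 0;0 0 0.03 0;0 0 0.06 0;0 0 0.09 0;0 0 0.12 0;0 0 0.135 0;0 0 0.14 0;-0.015 0 0.14 0;-0.03 0 0.14 0;-0.04 0 0.14 0;-0.048 0 0.14 0;-0.054 0 0.14 0;-0.06 0 0.14 0;-0.064 0 0.14 0;-0.068 0 0.14 0;-0.072 0 0.14 0;-0.072 0 0.14 0;-0.072 0 0.14 0"

```text
time: 33.55
position: [0.5606, 0.0329, 0.1548]
tool_rot: [[-0.99, 0.139, 0.001], [0.139, 0.99, -0.0], [-0.001, -0.0, -1.0]]
wrist_force: [-0.7, -0.4, -1.3]
gripper_width: 0.056
grasp_force: 30.9
```

```bash
cat > chk.py <<'E'
from fit import *
p=cam("wrist");q=cam("side")
d=[d for d in silhouettes(p,"punch1") if abs(d["extent"][0]-238)<10 and d["extent"][1]>100]
s=status.read_state();P=s["position"];u,v=proj(q,np.array(P)+[0,0,.03])
yb=min(blobs(q,(20,120,120),(35,255,255),20),key=lambda b:np.hypot(*(b[0]-[u,v])))
yw=[b[1] for b in blobs(p,(20,120,120),(35,255,255),1000)];print(yw,yb[1],[np.round(x["extent"]) for x in d])
l,t,w,h=d[0]["extent"]
fit(p,q,t+h,t,np.array([yb[1][0]+yb[1][2]/2-.3,yb[1][1]+1.5]))
print(P,s["wrist_force"],s["gripper_width"])
E
python3 chk.py
```

```text
[array([ 239,  229,   43,   62, 2111], dtype=int32)] [263 183   7  10  61] [array([237., 174.,  44., 119.])]
dx 0.0172 phi 87.4 slide 0.0011 y 0.0011 tip tool [0.0133 0.0011 0.083 ] res [ 0.04  0.    0.04  0.21 -0.04  0.21]
[0.56055132 0.03293245 0.15486807] [-0.47429124  1.1503234  -2.2061301 ] 0.05787947658239677
```

It's at 87°, held at the pad edge as before, and that hold survived the carry last time. Repeating the same gentle carry.

Emit:
carry_out --moves "0.004 0 0 0;0.01 0 0 0;0.02 0 0 0;0.03 0 0 0;0.04 0 0 0;0.05 0 0 0;0.055 0 0 0;0.058 0 0 0;0.06 0 0 0;0.06 0 -0.005 0;0.06 0 -0.015 0;0.06 0 -0.03 0;0.06 0 -0.05 0;0.06 0 -0.07 0;0.06 0 -0.09 0;0.06 0 -0.11 0;0.06 0 -0.125 0;0.06 0 -0.135 0;0.06 0 -0.14 0;0.06 0 -0.14 0"

```text
time: 35.7
position: [0.5307, 0.0371, 0.225]
tool_rot: [[-0.99, 0.139, 0.0], [0.139, 0.99, -0.0], [-0.0, -0.0, -1.0]]
wrist_force: [0.2, 0.4, -1.2]
gripper_width: 0.053
grasp_force: 30.9
```

```bash
python3 chk.py; python3 -c "
from h import *
to(.489+.0140,-.340-.0027,.2258)"
```

```text
[array([ 239,  229,   43,   61, 2108], dtype=int32)] [271 167   7  11  66] [array([239., 174.,  43., 118.])]
dx 0.0169 phi 87.4 slide 0.0007 y 0.0012 tip tool [0.013  0.0012 0.0826] res [0.22 0.   0.06 0.63 0.5  0.14]
[0.5303948  0.03715935 0.22431588] [-0.28944273  0.52085612 -1.36254902] 0.05934108674162442
frac [-0.052 -0.76  -0.003] rows>=7.6
```

Emit:
carry_out --moves "-0.001 -0.01 0 0;-0.002 -0.03 0 0;-0.004 -0.06 0 0;-0.007 -0.1 0 0;-0.01 -0.15 0 0;-0.014 -0.2 0 0;-0.017 -0.25 0 0;-0.02 -0.3 0 0;-0.024 -0.35 0 0;-0.028 -0.4 0 0;-0.031 -0.45 0 0;-0.034 -0.5 0 0;-0.038 -0.55 0 0;-0.041 -0.6 0 0;-0.045 -0.65 0 0;-0.048 -0.7 0 0;-0.05 -0.73 0 0;-0.052 -0.75 0 0;-0.052 -0.76 0 0;-0.052 -0.76 0 0"

```text
time: 37.85
position: [0.5033, -0.3429, 0.2247]
tool_rot: [[-0.99, 0.14, -0.0], [0.14, 0.99, 0.0], [0.0, 0.0, -1.0]]
wrist_force: [0.7, 0.2, -2.0]
gripper_width: 0.058
grasp_force: 31.0
```

```bash
python3 - <<'E'
from h import *
p=cam("wrist");s=status.read_state();P=np.array(s["position"]);R=np.array(s["tool_rot"])
print(P,proj(p,[.489,-.340,.055]))
for c,st in blobs(p,(15,120,120),(35,255,255),60):
    w=ray(p,(st[0]+st[2]/2-.5,st[1]+st[3]/2-.5),.055);print(st,w.round(4),(R.T@(w-P)).round(4))
print("top-fit socket1 tool",(R.T@(np.array([.4885,-.342,.055])-P)).round(4))
E
python3 chk.py
```

```text
[ 0.50343356 -0.34228557  0.22473173] [258.79316667 150.61896483]
[404  98  13  21 230] [ 0.4687 -0.1934  0.055 ] [0.0551 0.1425 0.1698]
[314 120  33  33 458] [ 0.4845 -0.2698  0.055 ] [0.0288 0.0691 0.1698]
[244 136  32  31 379] [ 0.4895 -0.3394  0.055 ] [0.0142 0.0008 0.1697]
[325 187  31  29 389] [ 0.5533 -0.2643  0.055 ] [-0.0386  0.0841  0.1698]
[272 201  18  23 142] [ 0.5569 -0.3267  0.055 ] [-0.0508  0.0228  0.1697]
[ 239  229   53   61 2308] [ 0.6102 -0.3504  0.055 ] [-0.1069  0.0068  0.1697]
[424 302  88  36 538] [ 0.725  -0.1241  0.055 ] [-0.1891  0.2468  0.1698]
top-fit socket1 tool [ 0.0148 -0.0019  0.1697]
[array([ 239,  228,   52,   62, 2280], dtype=int32)] [355 105   6  10  48] [array([238., 174.,  43., 118.])]
dx 0.0167 phi 87.8 slide 0.0036 y 0.0007 tip tool [0.0132 0.0007 0.0855] res [0.16 0.   0.09 0.69 0.07 0.72]
[ 0.50369706 -0.3418232   0.22493169] [ 0.04883141 -0.36476383 -1.3310256 ] 0.05744520352654776
```

Emit:
carry_out --moves "0.002 -0.002 0.01 0;0.002 -0.002 0.03 0;0.002 -0.002 0.05 0;0.002 -0.002 0.07 0;0.002 -0.002 0.09 0;0.002 -0.002 0.11 0;0.002 -0.002 0.13 0;0.002 -0.002 0.145 0;0.002 -0.002 0.155 0;0.002 -0.002 0.165 0;0.002 -0.002 0.17 0;0.002 -0.002 0.175 0;0.002 -0.002 0.18 0;0.002 -0.002 0.185 0;0.002 -0.002 0.19 0;0.002 -0.002 0.195 0;0.002 -0.002 0.2 0;0.002 -0.002 0.205 0;0.002 -0.002 0.205 0"

```text
time: 39.95
position: [0.5019, -0.3433, 0.1215]
tool_rot: [[-0.99, 0.139, -0.001], [0.139, 0.99, 0.001], [0.001, 0.001, -1.0]]
wrist_force: [-0.9, 0.2, -2.0]
gripper_width: 0.054
grasp_force: 31.3
```

```bash
python3 chk.py; python3 - <<'E'
from h import *
p=cam("wrist")
for c,st in blobs(p,(15,120,120),(35,255,255),60): print(st)
E
```

```text
[array([ 239,  229,   42,   62, 2107], dtype=int32)] [351 134   6   9  40] [array([237., 172.,  48., 121.])]
dx 0.0170 phi 88.6 slide 0.0032 y 0.0012 tip tool [0.0149 0.0012 0.0852] res [ 0.09  0.    0.08  0.5  -0.1   0.64]
[ 0.50196719 -0.34333067  0.12166618] [-2.01701574  1.13536241 -3.63315248] 0.05227858378000595
[474 109  18  32 509]
[339 141  48  46 923]
[238 163  46  40 627]
[ 239  229   43   62 2117]
[352 235  44  38 737]
[295 259   7  20  72]
```

The punch is in the bore with almost no force and the rim surrounds it. Releasing.

Emit:
carry_out --moves "0 0 0 0;0 0 0 0;0 0 0 0;0 0 0 0;0 0 0 0;0 0 0 0" --jaw -0.4

```text
time: 40.75
position: [0.5024, -0.3437, 0.1224]
tool_rot: [[-0.99, 0.139, 0.0], [0.139, 0.99, -0.0], [-0.0, -0.0, -1.0]]
wrist_force: [0.6, 0.2, -0.4]
gripper_width: 0.3
grasp_force: 0.0
```

Emit:
carry_out --moves "0 0 -0.02 0;0 0 -0.06 0;0 0 -0.12 0;0 0 -0.2 0;0 0 -0.28 0;0 0 -0.3 0;0 0.1 -0.3 0;0 0.2 -0.3 0;0 0.3 -0.3 0;0 0.35 -0.3 0;0 0.35 -0.3 0" --jaw 0.2

```text
time: 41.85
position: [0.5269, -0.1666, 0.2729]
tool_rot: [[-0.991, 0.135, 0.001], [0.135, 0.991, 0.001], [-0.0, 0.001, -1.0]]
wrist_force: [-0.5, -0.4, 0.1]
gripper_width: 0.599
grasp_force: 0.0
```

```bash
python3 - <<'E'
from h import *
q=cam("side");p=cam("top")
for n,t in (("s2",[.5585,-.3355,.145]),("s1",[.489,-.341,.145])):
    t=np.array(t);print(n,proj(q,t).round(1),proj(q,t-[0,0,.022]).round(1),proj(p,t).round(1))
for c,st in blobs(q,(20,120,120),(35,255,255),10,(310,105,70,70)): print("side",c.round(1),st)
for c,st in blobs(p,(20,100,120),(35,255,255),5,(340,175,45,60)): print("top",c.round(1),st)
cv2.imwrite("pics/fin1.png",np.hstack([cv2.resize(q["img"][100:200,290:390,::-1],None,fx=4,fy=4,interpolation=2),cv2.resize(p["img"][165:265,285:385,::-1],None,fx=4,fy=4,interpolation=2)]))
to(.512,-.1910,.25,np.pi/2+.0765+.7)
E
```

```text
s2 [332.1 133.6] [331.5 139.2] [365.6 191.3]
s1 [352.1 140.3] [351.2 145.9] [369.  217.7]
side [333.7 137.8] [331 134   6   8  41]
side [354.6 144. ] [352 140   6   9  43]
top [365.9 196.2] [364 194   4   5  13]
top [359.9 221.1] [357 216   8  11  21]
top [369.2 222.4] [366 220   7   6  34]
frac [ 0.024 -0.045  0.045] turn -0.437 (deg -52.4) q6 -1.95 rows>=0.7
```

View pics/fin1.png

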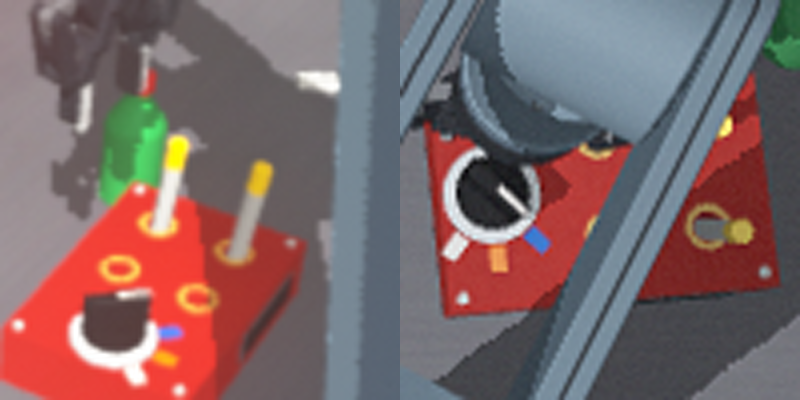

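Both views show the two punches home in sockets 2 and 1, tops at side view (333,134) and (354,140), with the dial pointer on blue. Now the dial to orange.

Emit:
carry_out --moves "0.024 -0.045 0.045 -0.07;0.024 -0.045 0.045 -0.14;0.024 -0.045 0.045 -0.21;0.024 -0.045 0.045 -0.28;0.024 -0.045 0.045 -0.35;0.024 -0.045 0.045 -0.42;0.024 -0.045 0.045 -0.437;0.024 -0.045 0.045 -0.437;0.024 -0.045 0.1 -0.437;0.024 -0.045 0.17 -0.437;0.024 -0.045 0.24 -0.437;0.024 -0.045 0.31 -0.437;0.024 -0.045 0.36 -0.437;0.024 -0.045 0.39 -0.437;0.024 -0.045 0.405 -0.437;0.024 -0.045 0.405 -0.437;0.024 -0.045 0.405 -0.437" --jaw 0.2

```text
time: 43.65
position: [0.5122, -0.1917, 0.0705]
tool_rot: [[-0.715, -0.699, 0.001], [-0.699, 0.715, -0.001], [-0.0, -0.001, -1.0]]
wrist_force: [-0.3, 0.2, 0.5]
gripper_width: 0.598
grasp_force: 0.0
```

Emit:
carry_out --moves "0 0 0 0;0 0 0 0;0 0 0 0;0 0 0 0;0 0 0 0;0 0 0 0;0 0 0 0;0 0 0 0.05;0 0 0 0.1;0 0 0 0.15;0 0 0 0.2;0 0 0 0.25;0 0 0 0.3;0 0 0 0.33;0 0 0 0.335;0 0 0 0.335;0 0 0 0.335" --jaw -1 --newtons 25

```text
time: 45.35
position: [0.5116, -0.1902, 0.0707]
tool_rot: [[-0.997, -0.074, 0.0], [-0.074, 0.997, 0.001], [-0.0, 0.001, -1.0]]
wrist_force: [-2.7, 2.9, 6.7]
gripper_width: 0.162
grasp_force: 25.3
```

Emit:
carry_out --moves "0 0 0 0;0 0 0 0;0 0 0 0;0 0 0 0;0 0 0 0;0 0 -0.06 0;0 0 -0.14 0;0 0 -0.22 0;0 0 -0.3 0;0 0 -0.36 0;0 0 -0.36 0;0 0.15 -0.36 0;0 0.15 -0.36 0;0 0.15 -0.36 0" --jaw 0.2

```text
time: 46.75
position: [0.5052, -0.1131, 0.249]
tool_rot: [[-0.997, -0.077, -0.002], [-0.077, 0.997, 0.002], [0.001, 0.002, -1.0]]
wrist_force: [-0.4, -0.3, 0.1]
gripper_width: 0.6
grasp_force: 0.0
```

```bash
python3 - <<'E'
from h import *
q=cam("side");p=cam("wrist")
for c,st in blobs(q,(20,120,120),(35,255,255),10,(310,105,70,70)): print("side",c.round(1),st)
cv2.imwrite("pics/fin2.png",np.hstack([cv2.resize(q["img"][100:200,290:390,::-1],(384,384),interpolation=2),cv2.resize(p["img"][:384,:,::-1],(416,384))]))
E
```

```text
side [333.6 137.5] [331 134   7   8  46]
side [356.1 145.5] [353 142   7   8  41]
```

View pics/fin2.png

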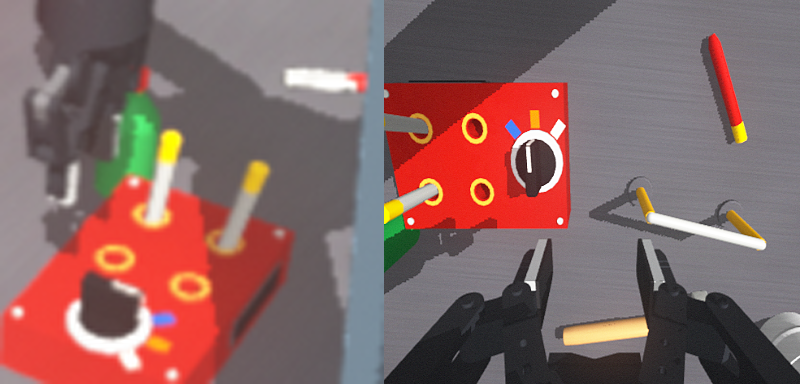

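The wrist view shows the pointer at (530,155), parallel to the block's x and facing the orange mark. Both punches are standing and the gripper is clear.

```bash
python3 - <<'E'
from h import *
for i in range(2):
    q=cam("side")
    for c,st in blobs(q,(20,120,120),(35,255,255),10,(310,105,70,70)): print("side",c.round(1),st)
print(ctrl.job_done())
E
```

```text
side [333.7 137.6] [331 134   7   8  45]
side [356.1 145.5] [353 142   7   8  41]
side [333.7 137.6] [331 134   7   8  45]
side [356.1 145.5] [353 142   7   8  41]
the job is handed in; nothing more can be done
None
```

The job is handed in, with no verdict returned: in the last pictures both steel punches present stand point down and home in bores 1 and 2 with a slight lean, the dial is on orange, and the gripper is clear.

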